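Put the refilled spice jars away and close up

TASK

The spice jars have just been refilled: screw the cap of the white refill canister down clockwise until its click-stop ratchet has clicked over at least once. Pull the low wooden cupboard's door wide open past its catch, stand each of the spice jars (two or three squat amber jars with wooden lids) upright in the rack on the inside of the door, then push the door shut until the catch snaps, with the jars still upright in the rack. Leave everything else where it is.

Things in the scene. Friction and masses are not known exactly. Their poses are not given: they have to be found in the camera images.
- cupboard: Low light-wood spice cupboard fixed on the worktop, 140 deep (its x), 320 wide (its y), 143 tall, with a roof. Origin: centre of its underside. The door covers its front (its own -x side), from 5 to 137 above the worktop, hinged at the left (+y) end.
- door (a joint): Door angle, rad: 0 shut, grows as the right-hand free end swings out to the robot (clockwise from above), stop at 1.75. A sprung roller catch takes 5 to 10 N at the pull bar to pull out of or push into. It acts below about 0.08 rad, its top is at about 0.035: from there down it snaps the door to 0; farther open the door stays where left (light friction).
- door_hinge (a point): On the door's upright hinge axis, at worktop level. Axes turn with the door: -y runs along the door from hinge to free edge, +x points out of the inner face (into the cupboard when shut), -x out of the outer face, z up. At 0 rad they equal the cupboard's axes.
- door_handle (a point): Grip point, 124 above the worktop, on the door's steel pull bar: upright round bar 14 thick, from 73 to 143 above the worktop, 268 from the hinge along the door, its axis 60 out from the hinge line on the outer side (45 clear of the wood). Thin arms join it to the door at 80 and 98. Pinch it from above, fingers closing along the door. Axes as door_hinge.
- rack_mid (a point): Middle of the floor of the rack on the door's inner face, swinging with it (axes as door_hinge); floor 48 above the worktop. Inside it is 68 deep (its x -34 to +34), 226 long (its y -113 to +113). Door panel behind it rises to 137 above the worktop; guard strip and ends to 73. Takes three jars 78 apart. Reached from above with the door open.
- cap_grip (a point): On the cap of the fixed white refill canister (88 in diameter): middle of an upright bar grip across the cap, 60 long (this point's x), 16 thick (its y), from 115 to 143 above the worktop; the point is 135 up, on the cap's turning axis. Cap 80 in diameter, grey, screws down clockwise from above.
- cap_thread (a joint): How far the cap's thread has been screwed down, rad: grows clockwise (seen from above), fully down at 2.4. Friction about 0.05 N m.
- cap_shell (a joint): Slip of the cap's shell over its click-stop ratchet, rad: 0 at the start. Once the thread is fully down, turning on clockwise with 0.2 to 0.6 N m makes it slip with a click every 0.52 rad and rest between teeth. The bar turns by thread plus shell.
- jar_1: Squat amber glass spice jar with wooden lid, 46 in diameter all the way up, 56 tall, about 0.16 kg, standing upright on the worktop. Origin: centre of its underside, z up along the jar. May be absent (None).
- jar_2: Squat amber glass spice jar with wooden lid, 50 in diameter all the way up, 58 tall, about 0.16 kg, standing upright on the worktop. Origin: centre of its underside, z up along the jar. May be absent (None).
- jar_3: Squat amber glass spice jar with wooden lid, 54 in diameter all the way up, 60 tall, about 0.16 kg, standing upright on the worktop. Origin: centre of its underside, z up along the jar. May be absent (None).
- jar_4: Squat amber glass spice jar with wooden lid, 54 in diameter all the way up, 64 tall, about 0.16 kg, standing upright on the worktop. Origin: centre of its underside, z up along the jar. May be absent (None).
- mug: Bystander: white mug with blue sprigs, 98 tall (mm). Leave it where it is. Origin: underside.
- oil_bottle: Bystander: square oil bottle, 264 tall (mm). Leave it where it is. Origin: underside.
- tea_box: Bystander: upright tea carton, 112 tall (mm). Leave it where it is. Origin: underside.
- pepper_mill: Bystander: wooden pepper mill, 170 tall (mm). Leave it where it is. Origin: underside.
- grey_cup: Bystander: grey stoneware cup, 74 tall (mm). Leave it where it is. Origin: underside.
- teaspoon: Bystander: steel teaspoon lying flat, 139 long (mm). Leave it where it is. Origin: underside.
Mind the look-alikes: they are no part of the job. What is shaped like the jar_4 but purple is not meant. Leave any pink look-alike of the part that bears cap_grip alone.

How it is judged:
By the outcome, as a careful person would: the job done as asked, in the order asked, and still so for the second after the job is handed in, with the robot touching nothing.
Of jar_1, jar_2, jar_3, jar_4 only 2 to 3 are there at a start; the rules pass over those that are not, and their reading is None.
At some moment in a run one of jar_1, jar_2, jar_3, jar_4 may be knocked a few centimetres aside while the robot is not near it.
It also fails if it takes over 208 s, if anything falls off the work surface, if the arm or the gripper's body presses on something with over 40 N, if the wrist force passes 120 N, or if a joint passes its speed limit or range.

ROBOT

A 6-joint arm with a two-finger parallel gripper is mounted at the origin on a cart in front of the work surface, level with it; the furniture and walls round the work are solid. World frame = base frame: x ahead of the robot, y to its left, z up, the work surface at z = 0. Lengths are in m, angles in rad, forces in N, time in s.
With the tool pointing down it reaches from about 0.3 to 0.95 m from the base axis. Payload 3.1 kg.
Tool frame: the origin (TCP) lies at the very end of the fingers, on their centre line; the grasp point (between the pads) lies 19 mm behind it; z points along the fingers, y is the line along which they close (so a half turn about z gives the same grasp; the last joint's range is limited). The gripper opens to 85 mm and grips with 20 to 120 N. Pads are 22 mm wide; open, the fingers measure 114 mm over their backs; the gripper's body (76 mm by 85 mm) begins 54 mm behind the grasp point. The pads swing forward as they close: fully open they stand 13 mm farther back than shut.
Start: joints at [-1.249, 0.308, 1.634, -0, 1.2, -0.07], TCP at [0.239, -0.578, 0.204] pointing down, gripper open.
Joint ranges: [-3.06, 3.06], [-0.79, 1.96], [0.05, 2.63], [-1.19, 4.34], [0.05, 2.64], [-2.94, 2.94]. Speed limits (rad/s): [2.79, 2.79, 3.14, 3.14, 3.14, 3.14].

INTERFACE

Orientations are given as a rotation vector (axis times angle).
In Python, from bench import sense, grab_frame, camera_model, close_job, cut_out gives the robot as it stands. The module is installed in compiled form; this text tells all that it offers.
- The arm moves only by the tool play_rows, never from a script. Its argument "rows" is a list of rows, each a list of 7 numbers: the turn, a rotation vector about the world's x, y, z as a fraction of full scale, then the shift along the world's x, y, z as a fraction of full scale, then the opening, from 0 (shut) to 1 (fully open). A call has 1 to 20 rows; each row is the pose to reach, as a shift and turn from the pose commanded when the call began; what a row does not reach only later rows make up. Full scale, the value 1, is 20 cm for a shift and pi/2 rad for a turn. A row lasts 1/10 s, in which the tool goes at most 50 mm and 8.59 degrees, less where a joint would pass 70% of its speed; a pose out of reach is approached as far as the arm can. A call with a number of a shift or a turn outside -1 to 1 is refused whole. A call with a gripper value outside its range is refused whole. The fingers move at their own pace and stop on an object; the grip force is fixed at half the most. Time passes only in rows, so rows that repeat a pose let the fingers close. It gives the time, the measured TCP pose, the force, the opening and the grip force at its end, in the units of the state.
- sense(): the state, without advancing time (a new reading comes with each control period).
- grab_frame(name): name is "side" or "top"; returns the picture (420x560x3 uint8, blue, green, red); there is no depth.
- camera_model(name): a dict with "fx", "fy", "cx", "cy" (pixels), "extrinsics" (4x4, takes a point from camera to world coordinates). Camera axes: x right, y up, looking along -z (the intrinsics and any distortion apply to the point x, -y, -z); pixel columns grow to the right and rows downward; lengths in m; the calibration is good to about 2 mm. A picture is of the moment at which its call begins. camera_model takes no time and is no camera call.
- close_job(): hands the job in; it is judged then, once.
Trained networks look in the newest picture that a camera, given by its name, has taken for a name from the list of things; names that differ only in an ending like _2 or _b are one class to them, and where a whole thing is asked for, a point or a joint stands for the part that bears it (a point fixed in the world has none). Each returns a list of dicts, best first, with "p" (0 to 1); they miss things now and then, are a little off and sometimes report something else, mostly with a low value. They report only what shows in the picture. A call takes as long as a camera call. They do not tell look-alikes from the thing itself.
- cut_out(label, camera): "region" (420x560 bool, what is visible of it) and "extent" ([left, top, right, bottom] in pixels, round what is visible of it).
The state is a dict: "time_s": time; "joint_positions": joint angles; "joint_velocities": joint speeds; "joint_efforts": joint torques, N m; "tool_pos": TCP position; "eef_rot": TCP orientation; "contact_force": force on the tool from outside, world axes, zero at the start; "torque": the same for the moment, N m; "grip_width": finger opening in m; "gripper_force": force on a finger pad.
Only numpy, scipy, OpenCV 4.12 (cv2) and the standard library are available. Lean on these libraries where they do the work, as an engineer would, in place of code of your own. Each camera call takes 0.05 s, during which the arm holds its last target. There are 200 camera calls.

## Working session

There is one attempt and no reset: what is moved stays moved. The work goes in short steps, Python scripts to look and compute and a tool call to move; the robot and the scene stay as the last step left them, time stands still between calls to the robot, and variables do not carry over. Pictures are saved under pics/ and viewed, at most 14 in all, crops included, and the job is handed in when it is done.

Besides the shell and the picture viewer there is one more tool, called after "Call:" as name(argument=value, ...), one argument or row to a line, values as JSON. play_rows: Moves the arm, as the interface text tells. Its arguments: {"type":"object","properties":{"rows":{"type":"array","items":{"type":"array","items":{"type":"number","minimum":-1,"maximum":1}}}},"required":["rows"]}

```bash
mkdir -p pics; python3 - <<'E'
from bench import *
import cv2
for n in("side","top"):
    f=grab_frame(n); cv2.imwrite(f"pics/{n}0.png",f)
    m=camera_model(n); print(n,m)
s=sense(); print(s)
E
```

```text
side {'fx': 392.2245730215466, 'fy': 392.2245730215466, 'cx': 276.603075198036, 'cy': 211.10957910301684, 'extrinsics': array([[ 0.98305536,  0.15557805, -0.09694139,  0.48082197],
       [-0.18306119,  0.8606971 , -0.47506748, -0.58557967],
       [ 0.0095271 ,  0.48476384,  0.87459319,  1.28783181],
       [ 0.        ,  0.        ,  0.        ,  1.        ]])}
top {'fx': 529.3769058972284, 'fy': 529.3769058972284, 'cx': 273.0528233104268, 'cy': 208.2076219789166, 'extrinsics': array([[ 0.01577921,  0.99197276, -0.12546341,  0.40350373],
       [-0.99986122,  0.0163248 ,  0.0033216 ,  0.05841476],
       [ 0.0053431 ,  0.12539358,  0.99209269,  1.62017395],
       [ 0.        ,  0.        ,  0.        ,  1.        ]])}
{'time_s': 0.1, 'joint_positions': array([-1.24867182e+00,  3.08933155e-01,  1.63504585e+00, -1.32148020e-05,
        1.19970765e+00, -6.96772156e-02]), 'joint_velocities': array([ 4.14397104e-05,  2.93009758e-04, -4.49280723e-03,  1.19601013e-03,
        1.61690561e-03,  8.01722915e-05]), 'joint_efforts': array([-9.20964776e-04, -4.16406226e+01, -2.77645522e+01, -1.01309727e-04,
        4.07900559e-03,  3.12794207e-06]), 'tool_pos': array([ 0.23838978, -0.57688733,  0.20325888]), 'eef_rot': array([-3.07946493e+00, -6.11115120e-01,  4.32976826e-04]), 'contact_force': array([-0.08344201, -0.63904874, -0.19646938]), 'torque': array([-0.04193887,  0.03996496,  0.00230161]), 'gripper_force': 0.0, 'grip_width': 0.08538676927327093}
```

View pics/top0.png

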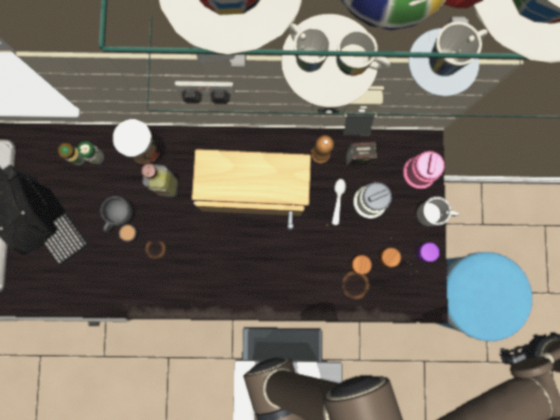

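View pics/side0.png

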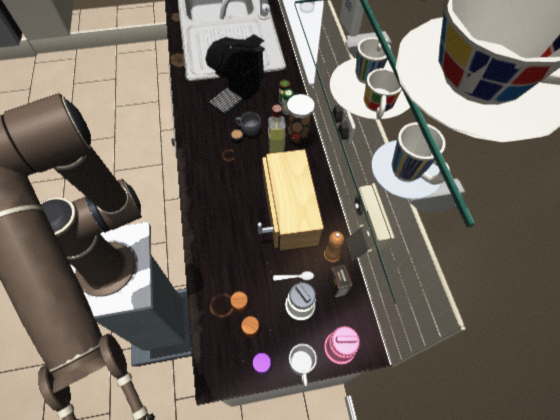

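```bash
cat > h.py <<'E'
from bench import *
import numpy as np, cv2
from scipy.spatial.transform import Rotation as R
def proj(P,n):
    m=camera_model(n); E=m["extrinsics"]; p=(np.atleast_2d(P)-E[:3,3])@E[:3,:3]
    return np.c_[m["cx"]+m["fx"]*p[:,0]/-p[:,2], m["cy"]-m["fy"]*p[:,1]/-p[:,2]]
def unproj(uv,z,n):
    m=camera_model(n); E=m["extrinsics"]; uv=np.atleast_2d(uv)
    d=np.c_[(uv[:,0]-m["cx"])/m["fx"],-(uv[:,1]-m["cy"])/m["fy"],-np.ones(len(uv))]@E[:3,:3].T
    return E[:3,3]+d*((z-E[2,3])/d[:,2])[:,None]
E
python3 - <<'E'
from h import *
for n in("top","side"):
  for l in("jar_1","cupboard","cap_grip","door","door_handle","mug","oil_bottle","tea_box","pepper_mill","grey_cup"):
    for d in cut_out(l,n)[:5]:
      if d["p"]<.3: continue
      r=d["region"]; v,u=np.nonzero(r)
      print(n,l,round(d["p"],2),np.round(d["extent"]),r.sum(),np.round([u.mean(),v.mean()],1),np.round(unproj([[u.mean(),v.mean()]],.06,n)[0],3), np.round(grab_frame(n)[r].mean(0)) if l in("jar_1","cap_grip") else "")
E
```

```text
top jar_1 0.66 [414. 242. 439. 259.] 359 [426.9 252.2] [ 0.478 -0.402  0.06 ] [185.  95. 158.]
top jar_1 0.65 [380. 252. 397. 266.] 336 [389.  257.7] [ 0.46 -0.29  0.06] [ 72. 119. 177.]
top jar_1 0.6 [349. 258. 371. 273.] 269 [360.8 264.5] [ 0.439 -0.207  0.06 ] [ 82. 135. 201.]
top cupboard 0.84 [192. 154. 313. 232.] 6947 [252.  182.9] [0.676 0.117 0.06 ] 
top cap_grip 0.78 [416. 154. 444. 178.] 608 [429.6 165.5] [ 0.738 -0.415  0.06 ] [202. 175. 225.]
top cap_grip 0.58 [361. 183. 391. 211.] 577 [376.7 196. ] [ 0.643 -0.255  0.06 ] [172. 169. 166.]
top door 0.91 [197. 201. 304. 228.] 1140 [251.1 208.5] [0.599 0.118 0.06 ] 
top door_handle 0.87 [195. 201. 301. 232.] 1105 [251.4 208.4] [0.599 0.117 0.06 ] 
top mug 0.65 [419. 196. 455. 226.] 781 [435.1 212.3] [ 0.596 -0.429  0.06 ] 
top oil_bottle 0.58 [142. 164. 179. 196.] 821 [160.2 180.1] [0.68  0.392 0.06 ] 
top tea_box 0.61 [349. 143. 376. 168.] 593 [360.7 154. ] [ 0.77  -0.208  0.06 ] 
top pepper_mill 0.65 [311. 136. 334. 164.] 451 [322.  149.4] [ 0.782 -0.091  0.06 ] 
top grey_cup 0.89 [103. 196. 131. 232.] 756 [115.6 212. ] [0
[... 703 characters left out ...]
 [302.1 295.6] [ 0.641 -0.237  0.06 ] [157. 150. 146.]
side door 0.67 [259. 159. 282. 248.] 646 [269.5 205.8] [0.596 0.108 0.06 ] 
side door_handle 0.61 [256. 158. 279. 248.] 655 [269.4 206.2] [0.595 0.106 0.06 ] 
side mug 0.84 [287. 346. 318. 387.] 733 [302. 361.] [ 0.598 -0.43   0.06 ] 
side oil_bottle 0.72 [268. 105. 283. 154.] 598 [275.5 131.3] [0.68  0.444 0.06 ] 
side oil_bottle 0.45 [258. 158. 280. 249.] 578 [269.8 208.2] [0.595 0.098 0.06 ] 
side tea_box 0.78 [326. 264. 351. 295.] 587 [338.9 281.1] [ 0.769 -0.211  0.06 ] 
side pepper_mill 0.57 [327. 234. 346. 262.] 444 [333.7 247. ] [ 0.783 -0.091  0.06 ] 
side grey_cup 0.95 [233. 112. 262. 136.] 441 [248.9 123.7] [0.58  0.502 0.06 ]
```

Candidates (top camera):
- **Jars:** orange lids at (361,264) and (390,257), a tan disc at (127,233), and purple at (430,252), which I exclude.
- **Caps:** grey at (375,197) is the one I want; pink at (424,168) is excluded.

I'll check these in one close crop.

```bash
python3 - <<'E'
from h import *
t=cv2.imread("pics/top0.png"); s=cv2.imread("pics/side0.png")
def c(i,x,y,w=70,h=56): return cv2.resize(i[y:y+h,x:x+w],(400,300) if w==70 else (400,300),interpolation=cv2.INTER_CUBIC)
im=np.vstack([np.hstack([c(t,345,180,105,80),c(t,100,205)]),np.hstack([c(s,220,280,105,80),c(s,205,105)])])
cv2.imwrite("pics/crop1.png",im)
for zz in (0.143,):
  print(unproj([[193,201],[310,207.5],[195,150],[311,154]],zz,"top"))
E
```

```text
[[ 0.60705354  0.27912874  0.143     ]
 [ 0.59403004 -0.05046251  0.143     ]
 [ 0.7538417   0.27853015  0.143     ]
 [ 0.74782838 -0.05223373  0.143     ]]
```

View pics/crop1.png

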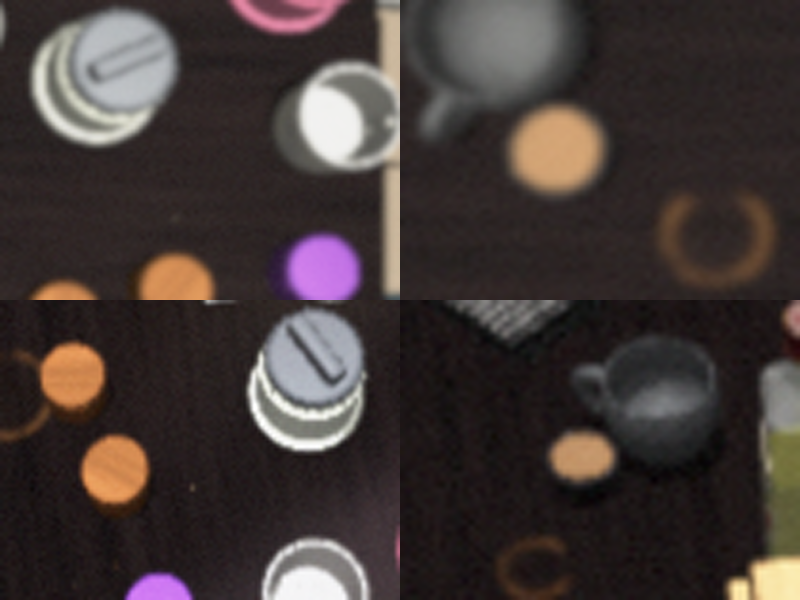

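```bash
cat >> h.py <<'E'
def tri(a,b):
    P=[];D=[]
    for uv,n in((a,"top"),(b,"side")):
        p=unproj([uv],0,n)[0]; q=unproj([uv],.2,n)[0]; P.append(p); D.append((q-p)/np.linalg.norm(q-p))
    A=sum(np.eye(3)-np.outer(d,d) for d in D); bb=sum((np.eye(3)-np.outer(d,d))@p for p,d in zip(P,D))
    x=np.linalg.solve(A,bb); return x, [np.linalg.norm(np.cross(x-p,d)) for p,d in zip(P,D)]
def lids(f,n,s=100,v=140):
    h=cv2.cvtColor(f,cv2.COLOR_BGR2HSV); m=cv2.inRange(h,(5,s,v),(20,255,255))
    k,l,st,c=cv2.connectedComponentsWithStats(m)
    o=[]
    for i in range(1,k):
        if 60<st[i,4]<600:
            cn=cv2.findContours((l==i).astype(np.uint8),0,1)[0][0]
            e=cv2.fitEllipse(cn); o.append((c[i].round(1),st[i,4],np.round(e[1],1)))
    return o
E
python3 - <<'E'
from h import *
t=cv2.imread("pics/top0.png"); s=cv2.imread("pics/side0.png")
for n,f in(("top",t),("side",s)):
  for v in (130,160):
    for o in lids(f,n,100,v):print(n,v,o)
# grey cap: low saturation region
E
```

```text
top 130 (array([324.5, 143.7]), np.int32(167), array([14.6, 14.7]))
top 130 (array([195.3, 165.2]), np.int32(73), array([18.5, 33.5]))
top 130 (array([244.3, 201.9]), np.int32(332), array([  3.4, 116. ]))
top 130 (array([257.2, 207. ]), np.int32(244), array([ 10.1, 139.4]))
top 130 (array([127. , 232.4]), np.int32(171), array([13.5, 14.3]))
top 130 (array([391., 257.]), np.int32(283), array([17.7, 18.6]))
top 130 (array([361.5, 264.5]), np.int32(284), array([17.7, 18.6]))
top 160 (array([324.8, 143.4]), np.int32(116), array([12.2, 12.5]))
top 160 (array([244.3, 201.9]), np.int32(332), array([  3.4, 116. ]))
top 160 (array([261.4, 206.8]), np.int32(176), array([ 19.5, 131.5]))
top 160 (array([127. , 232.5]), np.int32(162), array([13.2, 13.8]))
top 160 (array([390.9, 257. ]), np.int32(249), array([16.6, 17.3]))
top 160 (array([361.4, 264.3]), np.int32(258), array([17. , 17.5]))
side 130 (array([236.4, 133.6]), np.int32(69), array([7.4, 9.8]))
side 130 (array([271.9, 190.7]), np.int32(148), array([ 17.3, 289.9]))
side 130 (array([295.2, 230.9]), np.int32(69), array([ 28.3, 313.9]))
side 130 (array([336.1, 238. ]), np.int32(125), array([11.9, 13.1]))
side 130 (array([238.5, 299.6]), np.int32(222), array([15.5, 16.4]))
side 130 (array([249.7, 324.8]), np.int32(245), array([16.2, 17.4]))
side 160 (array([273.8, 200.9]), np.int32(104), array([ 2.3, 48.3]))
side 160 (array([336.3, 237.4]), np.int32(90), array([10.3, 11. ]))
side 160 (array([238.5, 299.5]), np.int32(212), array([15.3, 15.8]))
side 160 (array([249.6, 324.9]), np.int32(227), array([15.6, 16.7]))
```

```bash
cat >> h.py <<'E'
def seg(n,lbl,i=0): return cut_out(lbl,n)[i]
E
python3 - <<'E'
from h import *
for nm,a,b in(("A",(361.5,264.4),(238.5,299.6)),("B",(391,257),(249.7,324.8)),("tan",(127,232.4),(236.4,133.6))):
    x,e=tri(a,b); print(nm,x.round(4),np.round(e,4))
    d=x[2]; 
# cap: bar dark edge in images; detect the grey disc
t=cv2.imread("pics/top0.png"); s=cv2.imread("pics/side0.png")
for n,f,(x0,y0,x1,y1) in(("top",t,(350,175,400,220)),("side",s,(280,275,325,325))):
    c=f[y0:y1,x0:x1]; h=cv2.cvtColor(c,cv2.COLOR_BGR2HSV)
    b=c.astype(int); m=((b[...,0]-b[...,2]>8)&(h[...,2]>70)).astype(np.uint8)
    k,l,st,cc=cv2.connectedComponentsWithStats(m); i=1+st[1:,4].argmax()
    cn=cv2.findContours((l==i).astype(np.uint8),0,1)[0][0]
    e=cv2.fitEllipse(cv2.convexHull(cn)); print(n,cc[i]+[x0,y0],st[i],e)
    cv2.imwrite(f"pics/cap_{n}.png",cv2.resize(c,None,fx=8,fy=8,interpolation=cv2.INTER_CUBIC))
a=cv2.imread("pics/cap_top.png");b=cv2.imread("pics/cap_side.png")
d=cv2.resize(t[195:240,185:325],(760,240),interpolation=cv2.INTER_CUBIC)
h0=max(a.shape[0],b.shape[0]); pad=lambda i:cv2.copyMakeBorder(i,0,h0-i.shape[0],0,0,0)
z=np.hstack([pad(a),pad(b)]); z=np.hstack([z,np.zeros((h0,max(0,760-z.shape[1]),3),np.uint8)])[:360,:760]
cv2.imwrite("pics/c2.png",np.vstack([z,d]))
E
```

```text
A [ 0.4388 -0.2105  0.051 ] [0.0003 0.0003]
B [ 0.462  -0.2967  0.0559] [0.0001 0.0001]
tan [0.5247 0.4935 0.0205] [0.0001 0.0001]Traceback (most recent call last):
  File "<stdin>", line 12, in <module>
cv2.error: OpenCV(4.12.0) /io/opencv/modules/imgproc/src/shapedescr.cpp:361: error: (-201:Incorrect size of input array) There should be at least 5 points to fit the ellipse in function 'fitEllipseNoDirect'
```

```bash
python3 - <<'E'
from h import *
t=cv2.imread("pics/top0.png"); s=cv2.imread("pics/side0.png")
a=cv2.resize(t[175:220,350:400],None,fx=7,fy=7,interpolation=cv2.INTER_CUBIC)
b=cv2.resize(s[275:320,278:328],None,fx=7,fy=7,interpolation=cv2.INTER_CUBIC)
z=np.hstack([a,b]); d=cv2.resize(t[195:240,185:325],(700,225),interpolation=cv2.INTER_CUBIC)
cv2.imwrite("pics/c2.png",np.vstack([z,d]))
E
```

```text
(no output)
```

View pics/c2.png

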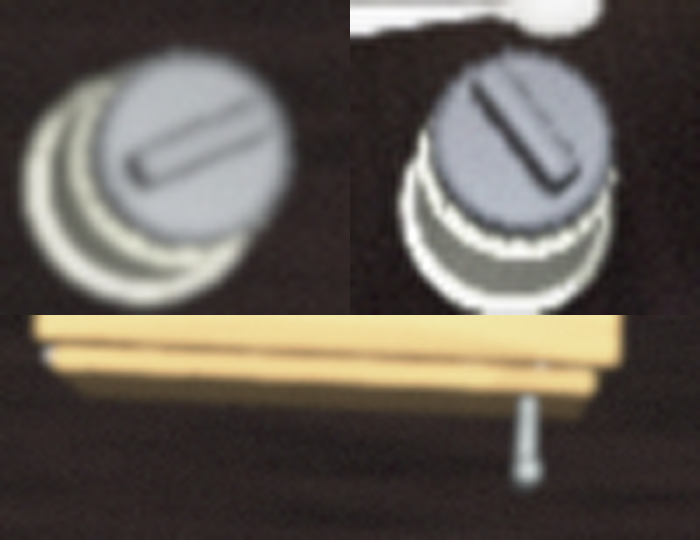

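```bash
python3 - <<'E'
from h import *
t=cv2.imread("pics/top0.png").astype(float).sum(2)
b=np.array([378.6,195.3]);x,e=tri(b,(303.4,292.9)); print("bar",x,e)
print("baryaw pts",unproj([[350+139/7,175+170/7],[350+264/7,175+112/7]],.14,"top"))
x,e=tri((290.4,225.6),(263,229)); print("handle",x,e, unproj([[290.4,225.6]],.12,"top"))
def edge(us,v0,v1,sgn):
    o=[]
    for u in us:
        g=np.gradient(t[v0:v1,u])*sgn; g=np.clip(g,0,None); i=g.argmax(); w=slice(max(i-1,0),i+2); o.append(v0+(np.arange(len(g))[w]*g[w]).sum()/g[w].sum())
    p=np.polyfit(us,o,1); r=np.array(o)-np.polyval(p,us); k=abs(r)<1; p=np.polyfit(np.array(us)[k],np.array(o)[k],1); return p
for nm,v0,v1,sg in(("front",194,209,-1),("back",143,160,1)):
    p=edge(list(range(205,300)),v0,v1,sg); q=unproj([[200,np.polyval(p,200)],[305,np.polyval(p,305)]],.143,"top"); d=q[0]-q[1]
    print(nm,p,q, "yaw deg",np.degrees(np.arctan2(-d[0],d[1])))
tt=t.T
# left/right edges at rows 160..190
for nm,u0,u1 in(("left",185,202),("right",302,320)):
    o=[]
    for v in range(162,196):
        g=abs(np.gradient(t[v,u0:u1])); i=g.argmax(); o.append(u0+i)
    p=np.polyfit(range(162,196),o,1); q=unproj([[np.polyval(p,165),165],[np.polyval(p,195),195]],.143,"top"); print(nm,q)
E
```

```text
bar [ 0.63641453 -0.24785992  0.12417495] [np.float64(0.001527248916664923), np.float64(0.0015272489166649542)]
baryaw pts [[ 0.62061613 -0.21978806  0.14      ]
 [ 0.64517337 -0.27059652  0.14      ]]
handle [0.55083022 0.00252837 0.09380933] [np.float64(0.004201551465170699), np.float64(0.004201551465170976)] [[0.54416202 0.00325615 0.12      ]]
front [-5.90204212e-02  2.20333397e+02] [[ 0.58602277  0.25873293  0.143     ]
 [ 0.60847706 -0.03626824  0.143     ]] yaw deg 4.352728592332096
back [4.72408257e-02 1.39617880e+02] [[ 0.75680498  0.2643828   0.143     ]
 [ 0.74746057 -0.03512712  0.143     ]] yaw deg -1.7869918294133933
left [[0.71025028 0.2812608  0.143     ]
 [0.62406262 0.28350876 0.143     ]]
right [[ 0.71584943 -0.0499578   0.143     ]
 [ 0.62954393 -0.04683416  0.143     ]]
```

Call:
play_rows(
  rows=[
    [0,0,0,0,0,0.3,1],
    [0,0,0.1,0.3,0.25,0.3,1],
    [0,0,0.52,0.99,0.83,0.3,1],
    [0,0,0.52,0.99,0.83,0.3,1],
    [0,0,0.52,0.99,0.83,0.3,1],
    [0,0,0.52,0.99,0.83,0.3,1],
    [0,0,0.52,0.99,0.83,0.3,1],
    [0,0,0.52,0.99,0.83,0.3,1],
  ],
)

```text
time_s: 2.45
tool_pos: [0.4383, -0.41, 0.2645]
eef_rot: [2.582, 1.79, 0.0]
contact_force: [-0.2, -0.0, 0.5]
grip_width: 0.0853
gripper_force: 0.0
```

Call:
play_rows(
  rows=[
    [0,0,0.52,0.99,0.83,0,1],
    [0,0,0.52,0.99,0.83,0,1],
    [0,0,0.52,0.99,0.83,0,1],
    [0,0,0.52,0.99,0.83,0,1],
    [0,0,0.52,0.99,0.83,0,1],
    [0,0,0.52,0.99,0.83,0,1],
    [0,0,0.52,0.99,0.83,0,1],
    [0,0,0.52,0.99,0.83,0,1],
  ],
)

```text
time_s: 3.25
tool_pos: [0.6337, -0.247, 0.264]
eef_rot: [-1.668, -2.661, 0.002]
contact_force: [-0.1, 0.5, 0.2]
grip_width: 0.0854
gripper_force: 0.0
```

```bash
cat >> h.py <<'E'
def st():
    s=sense(); r=R.from_rotvec(s["eef_rot"]).as_matrix(); y=r[:,1]
    print("t",round(s["time_s"],2),"tcp",s["tool_pos"].round(4),"psi",np.degrees(np.arctan2(y[1],y[0])).round(1),"zax",r[:,2].round(3),"j",s["joint_positions"].round(2),"F",s["contact_force"].round(1),"M",s["torque"].round(2),"w",round(s["grip_width"],4),round(s["gripper_force"],1))
E
python3 - <<'E'
from h import *
st()
a=grab_frame("top");b=grab_frame("side"); 
cv2.imwrite("pics/v1.png",np.hstack([cv2.resize(a[140:280,300:440],(400,400)),cv2.resize(b[230:370,230:370],(400,400))]))
E
```

```text
t 3.25 tcp [ 0.6337 -0.247   0.264 ] psi 25.8 zax [-0.001 -0.001 -1.   ] j [-0.44  0.37  1.43 -0.    1.34 -0.89] F [-0.1  0.5  0.2] M [-0.05 -0.03  0.01] w 0.0854 0.0
```

View pics/v1.png

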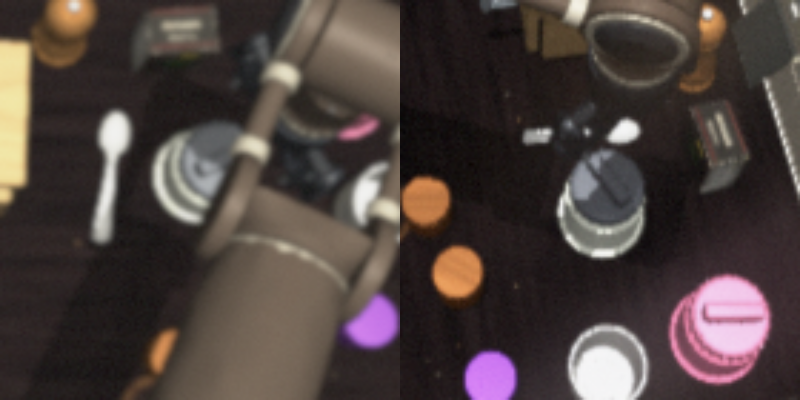

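Call:
play_rows(
  rows=[
    [0,0,0,0.005,0,-0.3,1],
    [0,0,0,0.005,0,-0.5,1],
    [0,0,0,0.005,0,-0.6,1],
    [0,0,0,0.005,0,-0.71,1],
    [0,0,0,0.005,0,-0.71,1],
    [0,0,0,0.005,0,-0.71,1],
    [0,0,0,0.005,0,-0.71,0],
    [0,0,0,0.005,0,-0.71,0],
    [0,0,0,0.005,0,-0.71,0],
    [0,0,0,0.005,0,-0.71,0],
    [0,0,0,0.005,0,-0.71,0],
    [0,0,0,0.005,0,-0.71,0],
    [0,0,0,0.005,0,-0.71,0],
    [0,0,0,0.005,0,-0.71,0],
  ],
)

```text
time_s: 4.75
tool_pos: [0.6356, -0.2456, 0.1222]
eef_rot: [-1.663, -2.665, 0.0]
contact_force: [0.3, -0.1, -0.1]
grip_width: 0.0002
gripper_force: 0.0
```

```bash
python3 -c "
from h import *
st()"
```

```text
t 4.75 tcp [ 0.6356 -0.2456  0.1222] psi 26.1 zax [-0.  0. -1.] j [-0.43  0.49  1.55  0.    1.1  -0.89] F [ 0.3 -0.1 -0.1] M [ 0.02 -0.03 -0.04] w 0.0002 0.0
```

```bash
python3 - <<'E'
from h import *
p=[[.635,-.247,.143],[.635,-.247,.115],[.635,-.247,0]]
print(proj(p,"top"),proj(p,"side"))
a=grab_frame("top");b=grab_frame("side"); 
cv2.imwrite("pics/v2.png",np.hstack([cv2.resize(a[160:240,330:410],(400,400)),cv2.resize(b[250:330,260:340],(400,400))]))
E
```

```text
[[379.64394831 194.252798  ]
 [377.64822285 195.72739461]
 [370.16167321 201.25903756]] [[302.82048259 290.94087681]
 [302.19906836 293.74464882]
 [299.89196955 304.15409676]]
```

View pics/v2.png

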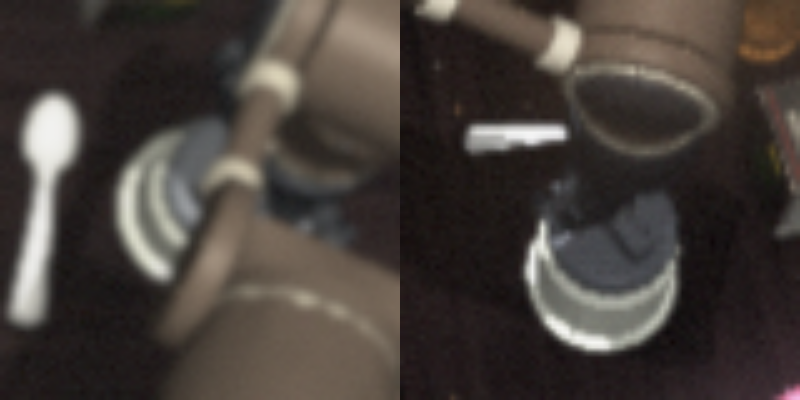

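```bash
python3 - <<'E'
from h import *
b=grab_frame("side")[262:317,270:330]
b=np.clip((b/255.)**.5*300,0,255).astype(np.uint8)
z=cv2.resize(b,None,fx=10,fy=10,interpolation=cv2.INTER_CUBIC)
s=sense(); R0=R.from_rotvec(s["eef_rot"]).as_matrix()
for o,c in(((0,0,0),(0,0,255)),((0,.011,0),(0,255,0)),((.011,0,0),(255,0,0)),((0,0,-.05),(0,255,255))):
    q=proj(s["tool_pos"]+R0@np.array(o),"side")[0]; cv2.circle(z,tuple(int(k) for k in (q-[270,262])*10),4,c,-1)
bx=np.array([.635,-.247,.143]); d=np.array([np.cos(np.radians(-64)),np.sin(np.radians(-64)),0])
for k in(-.03,.03):
    q=proj(bx+k*d,"side")[0]; cv2.circle(z,tuple(int(k) for k in (q-[270,262])*10),4,(255,0,255),-1)
cv2.imwrite("pics/v3.png",z)
E
```

```text
(no output)
```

View pics/v3.png

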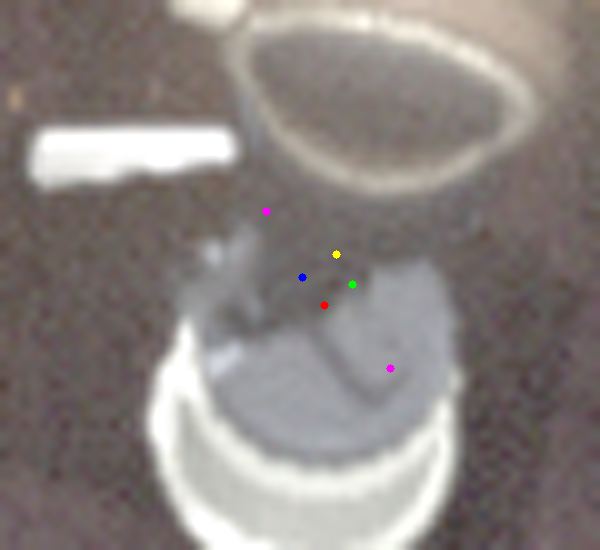

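Call:
play_rows(
  rows=[
    [0,0,0,0,0,-0.01,0],
    [0,0,0,0,0,-0.02,0],
    [0,0,0,0,0,-0.02,0],
  ],
)

```text
time_s: 5.2
tool_pos: [0.6352, -0.2455, 0.1178]
eef_rot: [-1.663, -2.664, 0.0]
contact_force: [-0.2, -0.4, -0.5]
grip_width: -0.0002
gripper_force: 0.0
```

Call:
play_rows(
  rows=[
    [0,0,0,0,0,-0.01,0],
    [0,0,0,0,0,-0.02,0],
    [0,0,0,0,0,-0.02,0],
  ],
)

```text
time_s: 5.5
tool_pos: [0.636, -0.2458, 0.1161]
eef_rot: [1.663, 2.664, 0.0]
contact_force: [-2.1, 1.0, 5.6]
grip_width: -0.0003
gripper_force: 2.9
```

Call:
play_rows(
  rows=[
    [0,0,0,0,0,0.15,0],
    [0,0,0,0,0,0.15,0],
    [0,0,0,0.125,0.062,0.15,0],
    [0,0,0,0.125,0.062,0.15,0],
    [0,0,0,0.125,0.062,0.05,0],
    [0,0,0,0.125,0.062,0.0,0],
    [0,0,0,0.125,0.062,-0.02,0],
    [0,0,0,0.125,0.062,-0.03,0],
    [0,0,0,0.125,0.062,-0.03,0],
  ],
)

```text
time_s: 6.4
tool_pos: [0.6604, -0.2334, 0.1082]
eef_rot: [-1.664, -2.664, 0.0]
contact_force: [0.8, 1.0, -0.0]
grip_width: 0.0001
gripper_force: 0.0
```

```bash
python3 -c "
from h import *
st()"
```

```text
t 6.4 tcp [ 0.6604 -0.2334  0.1082] psi 26.0 zax [-0.  0. -1.] j [-0.4   0.54  1.51 -0.    1.09 -0.86] F [ 0.8  1.  -0. ] M [ 0.   -0.01 -0.02] w 0.0001 0.0
```

Call:
play_rows(
  rows=[
    [0,0,0,0,0,0.17,0],
    [0,0,0,0,0,0.17,1],
    [0,0,0,-0.125,-0.065,0.17,1],
    [0,0,0,-0.125,-0.065,0.17,1],
    [0,0,0,-0.125,-0.065,0.17,1],
    [0,0,0,-0.125,-0.065,0.17,1],
    [0,0,0,-0.125,-0.065,0.17,1],
    [0,0,0,-0.125,-0.065,0.05,1],
    [0,0,0,-0.125,-0.065,-0.05,1],
    [0,0,0,-0.125,-0.065,-0.06,1],
    [0,0,0,-0.125,-0.065,-0.06,1],
    [0,0,0,-0.125,-0.065,-0.06,0],
    [0,0,0,-0.125,-0.065,-0.06,0],
    [0,0,0,-0.125,-0.065,-0.06,0],
    [0,0,0,-0.125,-0.065,-0.06,0],
    [0,0,0,-0.125,-0.065,-0.06,0],
    [0,0,0,-0.125,-0.065,-0.06,0],
    [0,0,0,-0.125,-0.065,-0.06,0],
    [0,0,0,-0.125,-0.065,-0.06,0],
  ],
)

```text
time_s: 8.3
tool_pos: [0.6355, -0.2466, 0.0972]
eef_rot: [1.663, 2.665, -0.001]
contact_force: [-3.4, 0.5, 5.2]
grip_width: 0.0147
gripper_force: 61.2
```

```bash
python3 -c "
from h import *
st()"
```

```text
t 8.3 tcp [ 0.6355 -0.2466  0.0972] psi 26.1 zax [-0.    -0.001 -1.   ] j [-0.43  0.52  1.56 -0.    1.06 -0.89] F [-3.4  0.5  5.2] M [-0.02  0.48 -0.  ] w 0.0147 61.2
```

Call:
play_rows(
  rows=[
    [0,0,-0.08,0,0,0,0],
    [0,0,-0.16,0,0,0,0],
    [0,0,-0.24,0,0,0,0],
    [0,0,-0.32,0,0,0,0],
    [0,0,-0.4,0,0,0,0],
    [0,0,-0.48,0,0,0,0],
    [0,0,-0.56,0,0,0,0],
    [0,0,-0.64,0,0,0,0],
    [0,0,-0.72,0,0,0,0],
    [0,0,-0.72,0,0,0,0],
  ],
)

```text
time_s: 9.3
tool_pos: [0.6353, -0.2467, 0.0972]
eef_rot: [2.834, 1.356, -0.001]
contact_force: [-2.8, -0.2, 5.4]
grip_width: 0.0146
gripper_force: 61.2
```

```bash
python3 -c "
from h import *
st()"
```

```text
t 9.3 tcp [ 0.6353 -0.2467  0.0972] psi -38.9 zax [-0.001 -0.001 -1.   ] j [-0.43  0.52  1.56 -0.    1.06  0.25] F [-2.8 -0.2  5.4] M [-0.09  0.59 -0.05] w 0.0146 61.2
```

Call:
play_rows(
  rows=[
    [0,0,-0.08,0,0,0,0],
    [0,0,-0.16,0,0,0,0],
    [0,0,-0.24,0,0,0,0],
    [0,0,-0.32,0,0,0,0],
    [0,0,-0.4,0,0,0,0],
    [0,0,-0.48,0,0,0,0],
    [0,0,-0.56,0,0,0,0],
    [0,0,-0.64,0,0,0,0],
    [0,0,-0.72,0,0,0,0],
    [0,0,-0.72,0,0,0,0],
  ],
)

```text
time_s: 10.3
tool_pos: [0.6351, -0.2466, 0.0972]
eef_rot: [3.119, -0.374, -0.002]
contact_force: [-4.7, 0.1, 7.1]
grip_width: 0.0144
gripper_force: 61.3
```

Call:
play_rows(
  rows=[
    [0,0,-0.05,0,0,0,0],
    [0,0,-0.1,0,0,0,0],
    [0,0,-0.15,0,0,0,0],
    [0,0,-0.2,0,0,0,0],
    [0,0,-0.25,0,0,0,0],
    [0,0,-0.28,0,0,0,0],
    [0,0,-0.28,0,0,0,0],
  ],
)

```text
time_s: 11.0
tool_pos: [0.6351, -0.2465, 0.0972]
eef_rot: [2.963, -1.043, -0.002]
contact_force: [-3.4, -1.0, 5.9]
grip_width: 0.0146
gripper_force: 61.3
```

```bash
python3 -c "
from h import *
st()"
```

```text
t 11.0 tcp [ 0.6351 -0.2465  0.0972] psi -128.8 zax [-0.001 -0.    -1.   ] j [-0.43  0.52  1.56 -0.    1.06  1.81] F [-3.4 -1.   5.9] M [-0.11  0.73 -0.03] w 0.0146 61.3
```

Call:
play_rows(
  rows=[
    [0,0,-0.05,0,0,0,0],
    [0,0,-0.1,0,0,0,0],
    [0,0,-0.15,0,0,0,0],
    [0,0,-0.2,0,0,0,0],
    [0,0,-0.25,0,0,0,0],
    [0,0,-0.3,0,0,0,0],
    [0,0,-0.35,0,0,0,0],
    [0,0,-0.4,0,0,0,0],
    [0,0,-0.45,0,0,0,0],
    [0,0,-0.45,0,0,0,0],
  ],
)

```text
time_s: 12.0
tool_pos: [0.6351, -0.2464, 0.0971]
eef_rot: [2.418, -2.005, -0.001]
contact_force: [-3.8, 0.2, 6.8]
grip_width: 0.0149
gripper_force: 61.3
```

```bash
python3 -c "
from h import *
st()"
```

```text
t 12.0 tcp [ 0.6351 -0.2464  0.0971] psi -169.3 zax [-0.001 -0.    -1.   ] j [-0.43  0.52  1.56 -0.    1.06  2.52] F [-3.8  0.2  6.8] M [-0.02  0.71 -0.05] w 0.0149 61.3
```

Call:
play_rows(
  rows=[
    [0,0,-0.05,0,0,0,0],
    [0,0,-0.1,0,0,0,0],
    [0,0,-0.15,0,0,0,0],
  ],
)

```text
time_s: 12.3
tool_pos: [0.6352, -0.2464, 0.0972]
eef_rot: [2.164, -2.277, -0.001]
contact_force: [-2.5, 0.3, 5.4]
grip_width: 0.0147
gripper_force: 61.2
```

```bash
python3 -c "
from h import *
st()"
```

```text
t 12.3 tcp [ 0.6352 -0.2464  0.0972] psi 177.1 zax [-0.001 -0.    -1.   ] j [-0.43  0.52  1.56 -0.    1.06  2.76] F [-2.5  0.3  5.4] M [0.01 0.64 0.18] w 0.0147 61.2
```

Call:
play_rows(
  rows=[
    [0,0,0,0,0,0,1],
    [0,0,0,0,0,0,1],
    [0,0,0,0,0,0,1],
    [0,0,0,0,0,0,1],
    [0,0,0,0,0,0,1],
    [0,0,0,0,0,0.3,1],
    [0,0,0,0,0,0.6,1],
    [0,0,0.1,0,0.1,0.75,1],
    [0,0,0.2,-0.2,0.4,0.75,1],
    [0,0,0.4,-0.5,0.99,0.75,1],
    [0,0,0.6,-0.5,0.99,0.75,1],
    [0,0,0.92,-0.5,0.99,0.75,1],
    [0,0,0.92,-0.5,0.99,0.75,1],
    [0,0,0.92,-0.5,0.99,0.75,1],
    [0,0,0.92,-0.5,0.99,0.75,1],
    [0,0,0.92,-0.5,0.99,0.75,1],
    [0,0,0.92,-0.5,0.99,0.75,1],
  ],
)

```text
time_s: 14.0
tool_pos: [0.5356, -0.048, 0.2465]
eef_rot: [-3.13, 0.264, -0.001]
contact_force: [0.3, -0.1, 0.3]
grip_width: 0.0853
gripper_force: 0.0
```

```bash
python3 - <<'E'
from h import *
st()
a=grab_frame("top");b=grab_frame("side")
cv2.imwrite("pics/top4.png",a);cv2.imwrite("pics/side4.png",b)
cv2.imwrite("pics/v4.png",np.hstack([cv2.resize(a[170:235,340:405],(400,400)),cv2.resize(b[265:330,265:330],(400,400))]))
for n,f in(("top",a),("side",b)):
    for o in lids(f,n,100,130): print(n,o)
E
```

```text
t 14.0 tcp [ 0.5356 -0.048   0.2465] psi -99.6 zax [ 0.  0. -1.] j [-0.17  0.1   1.8   0.    1.24  1.57] F [ 0.3 -0.1  0.3] M [0.   0.04 0.02] w 0.0853 0.0
top (array([324.4, 143.8]), np.int32(165), array([14.6, 14.7]))
top (array([244.8, 203.8]), np.int32(527), array([  9.4, 105.1]))
top (array([127. , 232.4]), np.int32(168), array([13.5, 14.1]))
top (array([391., 257.]), np.int32(283), array([17.7, 18.6]))
top (array([361.5, 264.5]), np.int32(283), array([17.7, 18.5]))
side (array([280.9, 215.1]), np.int32(277), array([32.1, 35.7]))
side (array([336.2, 238.1]), np.int32(124), array([11.9, 13. ]))
side (array([238.5, 299.6]), np.int32(220), array([15.4, 16.4]))
side (array([249.7, 324.8]), np.int32(245), array([16.2, 17.4]))
```

View pics/v4.png

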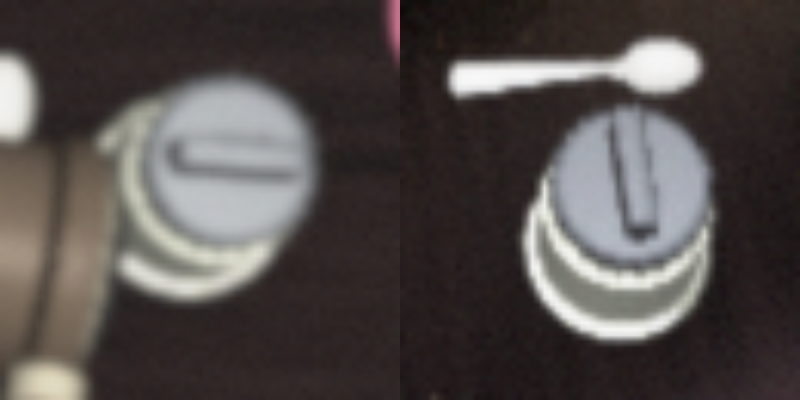

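Call:
play_rows(
  rows=[
    [0,0,0.087,0.045,0.255,0,1],
    [0,0,0.087,0.045,0.255,-0.2,1],
    [0,0,0.087,0.045,0.255,-0.4,1],
    [0,0,0.087,0.045,0.255,-0.6,1],
    [0,0,0.087,0.045,0.255,-0.7,1],
    [0,0,0.087,0.045,0.255,-0.79,1],
    [0,0,0.087,0.045,0.255,-0.79,1],
    [0,0,0.087,0.045,0.255,-0.79,0],
    [0,0,0.087,0.045,0.255,-0.79,0],
    [0,0,0.087,0.045,0.255,-0.79,0],
    [0,0,0.087,0.045,0.255,-0.79,0],
    [0,0,0.087,0.045,0.255,-0.79,0],
    [0,0,0.087,0.045,0.255,-0.79,0],
    [0,0,0.087,0.045,0.255,-0.79,0],
    [0,0,0.087,0.045,0.255,-0.79,0],
  ],
)

```text
time_s: 15.6
tool_pos: [0.5453, 0.0036, 0.0894]
eef_rot: [-3.14, 0.059, -0.002]
contact_force: [-1.0, 4.2, 5.6]
grip_width: 0.0116
gripper_force: 58.8
```

```bash
cat >> h.py <<'E'
def arc(H,yaw,r,th):  # handle position at door angle th
    a=yaw-th; c,s=np.cos(a),np.sin(a); return H+np.array([[c,-s],[s,c]])@r
E
python3 - <<'E'
from h import *
st(); p=sense()["tool_pos"][:2]; yaw=np.radians(-1.8); r=np.array([-.06,-.268])
H=p-arc(np.zeros(2),yaw,r,0); print("H",H)
t0=0
for t1 in(.1,.5,.9,1.3,1.6):
    a=arc(H,yaw,r,t0)
    for t in np.linspace(t0,t1,9)[1:] if t1>.1 else (t1/2,t1): print(round(t,3),((arc(H,yaw,r,t)-a)/.2).round(3),"turn",round(-(t-t0)/(np.pi/2),3))
    t0=t1
E
```

```text
t 15.6 tcp [0.5453 0.0036 0.0894] psi -92.2 zax [ 0.001  0.001 -1.   ] j [-0.07  0.3   1.91  0.    0.93  1.53] F [-1.   4.2  5.6] M [ 0.65  0.13 -0.01] w 0.0116 58.8
H [0.61365294 0.26962148]
0.05 [-0.066  0.019] turn -0.032
0.1 [-0.131  0.041] turn -0.064
0.15 [-0.064  0.025] turn -0.032
0.2 [-0.126  0.054] turn -0.064
0.25 [-0.187  0.085] turn -0.095
0.3 [-0.247  0.12 ] turn -0.127
0.35 [-0.304  0.157] turn -0.159
0.4 [-0.36   0.197] turn -0.191
0.45 [-0.413  0.24 ] turn -0.223
0.5 [-0.465  0.286] turn -0.255
0.55 [-0.049  0.048] turn -0.032
0.6 [-0.095  0.099] turn -0.064
0.65 [-0.139  0.151] turn -0.095
0.7 [-0.181  0.206] turn -0.127
0.75 [-0.219  0.263] turn -0.159
0.8 [-0.255  0.322] turn -0.191
0.85 [-0.287  0.382] turn -0.223
0.9 [-0.317  0.444] turn -0.255
0.95 [-0.026  0.063] turn -0.032
1.0 [-0.05   0.128] turn -0.064
1.05 [-0.069  0.194] turn -0.095
1.1 [-0.086  0.26 ] turn -0.127
1.15 [-0.099  0.328] turn -0.159
1.2 [-0.109  0.396] turn -0.191
1.25 [-0.116  0.464] turn -0.223
1.3 [-0.119  0.533] turn -0.255
1.338 [-0.     0.051] turn -0.024
1.375 [0.002 0.103] turn -0.048
1.412 [0.006 0.154] turn -0.072
1.45 [0.011 0.205] turn -0.095
1.488 [0.019 0.256] turn -0.119
1.525 [0.029 0.307] turn -0.143
1.562 [0.04  0.357] turn -0.167
1.6 [0.054 0.407] turn -0.191
```

Call:
play_rows(
  rows=[
    [0,0,0,0,0,0,1],
    [0,0,0,0,0,0,1],
    [0,0,0,0,0,0,1],
    [0,0,0,0,0,0,1],
    [0,0,0,0,0,0.25,1],
    [0,0,0,0,0,0.45,1],
    [0,0,0.5,0,0,0.45,1],
    [0,0,1,0,0,0.45,1],
    [0,0,1,0,0,0.45,1],
    [0,0,1,0,0,0.45,1],
    [0,0,1,0,0,0.45,1],
    [0,0,1,0,0,0.45,1],
    [0,0,1,0,0,0.45,1],
    [0,0,1,0,0,0.45,1],
    [0,0,1,0,0,0.45,1],
    [0,0,1,0,0,0.45,1],
    [0,0,1,0,0,0.45,1],
    [0,0,1,0,0,0.45,1],
  ],
)

```text
time_s: 17.4
tool_pos: [0.5445, 0.0025, 0.1781]
eef_rot: [-2.262, -2.18, 0.001]
contact_force: [0.8, -0.0, 0.2]
grip_width: 0.0854
gripper_force: 0.0
```

Call:
play_rows(
  rows=[
    [0,0,0.5,0,0,0,1],
    [0,0,1,0,0,0,1],
    [0,0,1,0,0,0,1],
    [0,0,1,0,0,0,1],
    [0,0,1,0,0,0,1],
    [0,0,1,0,0,0,1],
    [0,0,1,0,0,0,1],
    [0,0,1,0,0,0,1],
    [0,0,1,0,0,0,1],
    [0,0,1,0,0,0,1],
    [0,0,1,0,0,0,1],
    [0,0,1,0,0,0,1],
    [0,0,1,0,0,0,1],
  ],
)

```text
time_s: 18.7
tool_pos: [0.5445, 0.0026, 0.1782]
eef_rot: [-0.062, -3.141, 0.0]
contact_force: [0.5, 0.4, -1.1]
grip_width: 0.0854
gripper_force: 0.0
```

Call:
play_rows(
  rows=[
    [0,0,0,0,0,-0.2,1],
    [0,0,0,0,0,-0.35,1],
    [0,0,0,0,0,-0.45,1],
    [0,0,0,0,0,-0.45,1],
    [0,0,0,0,0,-0.45,0],
    [0,0,0,0,0,-0.45,0],
    [0,0,0,0,0,-0.45,0],
    [0,0,0,0,0,-0.45,0],
    [0,0,0,0,0,-0.45,0],
    [0,0,0,0,0,-0.45,0],
    [0,0,0,0,0,-0.45,0],
    [0,0,0,0,0,-0.45,0],
  ],
)

```text
time_s: 19.9
tool_pos: [0.5454, 0.0037, 0.0895]
eef_rot: [0.059, 3.14, 0.002]
contact_force: [-1.1, 4.8, 6.2]
grip_width: 0.0121
gripper_force: 58.8
```

```bash
python3 -c "
from h import *
st()"
```

```text
t 19.9 tcp [0.5454 0.0037 0.0895] psi 87.8 zax [ 0.001  0.001 -1.   ] j [-0.07  0.3   1.91  0.    0.93 -1.61] F [-1.1  4.8  6.2] M [ 0.66  0.15 -0.07] w 0.0121 58.8
```

Now open the door along the arc.

Call:
play_rows(
  rows=[
    [0,0,-0.016,-0.033,0.009,0,0],
    [0,0,-0.032,-0.066,0.019,0,0],
    [0,0,-0.048,-0.099,0.03,0,0],
    [0,0,-0.064,-0.131,0.041,0,0],
    [0,0,-0.096,-0.195,0.066,0,0],
    [0,0,-0.128,-0.257,0.095,0,0],
    [0,0,-0.159,-0.318,0.126,0,0],
    [0,0,-0.191,-0.378,0.161,0,0],
    [0,0,-0.223,-0.435,0.198,0,0],
    [0,0,-0.255,-0.491,0.238,0,0],
    [0,0,-0.287,-0.544,0.281,0,0],
    [0,0,-0.319,-0.596,0.327,0,0],
    [0,0,-0.319,-0.596,0.327,0,0],
  ],
)

```text
time_s: 21.2
tool_pos: [0.4255, 0.0687, 0.0895]
eef_rot: [0.835, 3.026, 0.001]
contact_force: [0.5, 0.2, 5.2]
grip_width: 0.0118
gripper_force: 59.6
```

```bash
python3 -c "
from h import *
st()
H=np.array([.61365,.26962]);d=sense()['tool_pos'][:2]-H;print(np.hypot(*d),np.hypot(.06,.268), np.arctan2(-.268,-.06)-1.8*np.pi/180-np.arctan2(d[1],d[0]))"
```

```text
t 21.2 tcp [0.4255 0.0687 0.0895] psi 59.1 zax [ 0.002 -0.    -1.   ] j [ 0.06  0.09  2.16 -0.    0.89 -0.97] F [0.5 0.2 5.2] M [ 0.15 -0.11 -0.01] w 0.0118 59.6
0.2752509620281306 0.27463430230034996 0.501028502731738
```

Call:
play_rows(
  rows=[
    [0,0,-0.032,-0.049,0.048,0,0],
    [0,0,-0.064,-0.095,0.099,0,0],
    [0,0,-0.095,-0.139,0.151,0,0],
    [0,0,-0.127,-0.181,0.206,0,0],
    [0,0,-0.159,-0.219,0.263,0,0],
    [0,0,-0.191,-0.255,0.322,0,0],
    [0,0,-0.223,-0.287,0.382,0,0],
    [0,0,-0.255,-0.317,0.444,0,0],
    [0,0,-0.255,-0.317,0.444,0,0],
  ],
)

```text
time_s: 22.1
tool_pos: [0.3618, 0.1575, 0.0894]
eef_rot: [1.42, 2.801, -0.0]
contact_force: [-1.0, -1.7, 10.0]
grip_width: 0.0114
gripper_force: 60.2
```

Call:
play_rows(
  rows=[
    [0,0,-0.032,-0.026,0.063,0,0],
    [0,0,-0.064,-0.05,0.128,0,0],
    [0,0,-0.095,-0.069,0.194,0,0],
    [0,0,-0.127,-0.086,0.26,0,0],
    [0,0,-0.159,-0.099,0.328,0,0],
    [0,0,-0.191,-0.109,0.396,0,0],
    [0,0,-0.223,-0.116,0.464,0,0],
    [0,0,-0.255,-0.119,0.533,0,0],
    [0,0,-0.255,-0.119,0.533,0,0],
  ],
)

```text
time_s: 23.0
tool_pos: [0.3378, 0.2646, 0.0894]
eef_rot: [-1.95, -2.463, 0.0]
contact_force: [-3.2, 0.4, 10.5]
grip_width: 0.0116
gripper_force: 60.4
```

Call:
play_rows(
  rows=[
    [0,0,-0.024,0,0.051,0,0],
    [0,0,-0.048,0.002,0.103,0,0],
    [0,0,-0.072,0.006,0.154,0,0],
    [0,0,-0.095,0.011,0.205,0,0],
    [0,0,-0.119,0.019,0.256,0,0],
    [0,0,-0.143,0.029,0.307,0,0],
    [0,0,-0.167,0.04,0.357,0,0],
    [0,0,-0.191,0.054,0.407,0,0],
    [0,0,-0.191,0.054,0.407,0,0],
  ],
)

```text
time_s: 23.9
tool_pos: [0.3487, 0.3461, 0.0894]
eef_rot: [-2.297, -2.142, -0.0]
contact_force: [-4.6, 1.9, 8.7]
grip_width: 0.0116
gripper_force: 60.3
```

```bash
python3 -c "
from h import *
st()
H=np.array([.61365,.26962]);d=sense()['tool_pos'][:2]-H;print(np.hypot(*d), np.arctan2(-.268,-.06)-1.8*np.pi/180-np.arctan2(d[1],d[0]))"
```

```text
t 23.9 tcp [0.3487 0.3461 0.0894] psi -4.0 zax [-0.001  0.001 -1.   ] j [0.69 0.2  2.03 0.   0.91 0.76] F [-4.6  1.9  8.7] M [0.21 0.61 0.02] w 0.0116 60.3
0.27579569371060597 -4.682907363655163
```

Call:
play_rows(
  rows=[
    [0,0,0,0,0,0,1],
    [0,0,0,0,0,0,1],
    [0,0,0,0,0,0,1],
    [0,0,0,0,0,0,1],
    [0,0,0,0,0,0,1],
    [0,0,0,0,0,0.25,1],
    [0,0,0,0,0,0.5,1],
    [0,0,0,0,0,0.7,1],
    [0,0,0,0,0,0.7,1],
    [0,0,0,0.05,-0.25,0.7,1],
    [0,0,0,0.1,-0.5,0.7,1],
    [0,0,0,0.15,-0.75,0.7,1],
    [0,0,0,0.15,-1,0.7,1],
    [0,0,0,0.15,-1,0.7,1],
    [0,0,0,0.15,-1,0.7,1],
  ],
)

```text
time_s: 25.4
tool_pos: [0.3787, 0.1437, 0.2276]
eef_rot: [-2.3, -2.139, 0.001]
contact_force: [-0.5, 0.4, -0.0]
grip_width: 0.0852
gripper_force: 0.0
```

Call:
play_rows(
  rows=[
    [0,0,0,0.1,-0.25,0,1],
    [0,0,0,0.2,-0.5,0,1],
    [0,0,0,0.3,-0.75,0,1],
    [0,0,0,0.3,-1,0,1],
    [0,0,0,0.3,-1,0,1],
    [0,0,0,0.3,-1,0,1],
  ],
)

```text
time_s: 26.0
tool_pos: [0.4393, -0.0551, 0.2278]
eef_rot: [-2.297, -2.141, 0.0]
contact_force: [0.3, 0.4, -0.5]
grip_width: 0.0855
gripper_force: 0.0
```

```bash
python3 - <<'E'
from h import *
st()
a=grab_frame("top");b=grab_frame("side")
cv2.imwrite("pics/top5.png",a);cv2.imwrite("pics/side5.png",b)
A=a[130:280,150:300];B=b[90:240,200:350]
cv2.imwrite("pics/v5.png",np.hstack([cv2.resize(A,(400,400),interpolation=2),cv2.resize(B,(400,400),interpolation=2)]))
for n,f in(("top",a),("side",b)):
    for o in lids(f,n,100,130): print(n,o)
E
```

```text
t 26.0 tcp [ 0.4393 -0.0551  0.2278] psi -4.0 zax [-0.001  0.001 -1.   ] j [-0.22 -0.08  2.02  0.    1.21 -0.15] F [ 0.3  0.4 -0.5] M [-0.01  0.07  0.05] w 0.0855 0.0
top (array([324.4, 143.7]), np.int32(166), array([14.6, 14.7]))
top (array([195.5, 164.8]), np.int32(65), array([17.1, 32. ]))
top (array([219., 232.]), np.int32(466), array([ 95.8, 171.3]))
top (array([187.4, 240. ]), np.int32(106), array([ 2. , 51.8]))
top (array([199.4, 265. ]), np.int32(287), array([ 34.7, 107.6]))
top (array([127. , 232.5]), np.int32(171), array([13.6, 14.2]))
top (array([391., 257.]), np.int32(283), array([17.7, 18.6]))
top (array([365. , 265.1]), np.int32(154), array([ 9.7, 19.6]))
side (array([236.4, 133.6]), np.int32(69), array([7.4, 9.8]))
side (array([249.2, 157. ]), np.int32(96), array([ 3.6, 53.7]))
side (array([336.2, 238.2]), np.int32(126), array([12. , 13.1]))
side (array([238.5, 299.6]), np.int32(222), array([15.5, 16.4]))
side (array([249.7, 324.8]), np.int32(244), array([16.1, 17.5]))
```

View pics/v5.png

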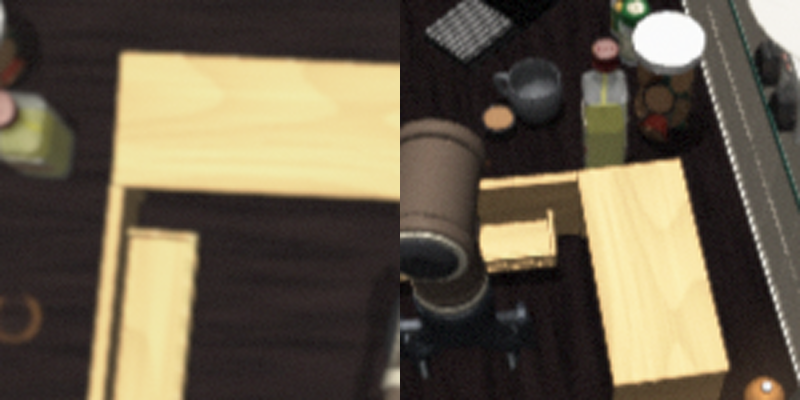

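```bash
python3 - <<'E'
from h import *
a=cv2.imread("pics/top5.png")[195:320,150:275]
cv2.imwrite("pics/v6.png",cv2.resize(a,(600,600),interpolation=2))
E
```

```text
(no output)
```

View pics/v6.png

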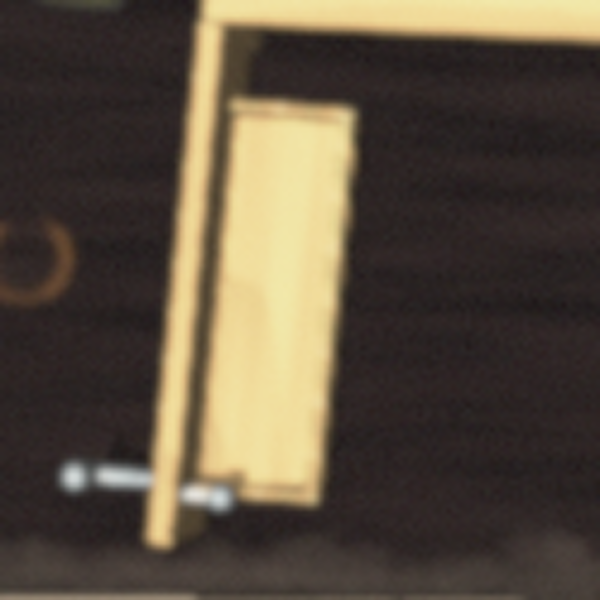

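```bash
python3 - <<'E'
from h import *
px=lambda x,y:[150+x/4.8,195+y/4.8]
q=unproj([px(355,105),px(320,503),px(232,100),px(200,478)],.073,"top")[:,:2]
H=np.array([.61365,.26962]); a=np.radians(-1.8)-1.6; M=np.array([[np.cos(a),-np.sin(a)],[np.sin(a),np.cos(a)]])
print(q.round(4)); print("door frame",((q-H)@M).round(4))
w=unproj([px(222,25),px(180,548),px(148,545)],.137,"top")[:,:2]; print("panel top",((w-H)@M).round(4))
h=unproj([px(72,478)],.143,"top")[:,:2];print("bar",((h-H)@M).round(4))
for r in([.044,-.09],[.044,-.138],[.044,-.18]): print(r,H+M@r)
E
```

```text
[[0.5711 0.1971]
 [0.3305 0.2115]
 [0.573  0.2724]
 [0.3442 0.284 ]]
door frame [[ 0.075  -0.0381]
 [ 0.0752 -0.2791]
 [-0.0003 -0.0408]
 [ 0.002  -0.2698]]
panel top [[-0.0011 -0.0034]
 [ 0.0035 -0.3072]
 [-0.0149 -0.3069]]
bar [[-0.0611 -0.2721]]
[0.044, -0.09] [0.52114968 0.23115324]
[0.044, -0.138] [0.47323785 0.2340612 ]
[0.044, -0.18] [0.431315   0.23660567]
```

Call:
play_rows(
  rows=[
    [0,0,0,0,-0.25,0,0],
    [0,0,0,0,-0.5,0,0],
    [0,0,0,0,-0.775,0,0],
    [0,0,0,0,-0.775,-0.25,0],
    [0,0,0,0,-0.775,-0.5,0],
    [0,0,0,0,-0.775,-0.72,0],
    [0,0,0,0,-0.775,-0.79,0],
    [0,0,0,0,-0.775,-0.79,0],
  ],
)

```text
time_s: 26.9
tool_pos: [0.4368, -0.206, 0.0672]
eef_rot: [-2.287, -2.142, 0.003]
contact_force: [0.5, -0.4, 0.5]
grip_width: -0.0001
gripper_force: 0.0
```

Call:
play_rows(
  rows=[
    [0,0,0,0,0,-0.02,0],
    [0,0,0,0,0,-0.04,0],
    [0,0,0,0,0,-0.06,0],
    [0,0,0,0,0,-0.06,0],
  ],
)

```text
time_s: 27.3
tool_pos: [0.4395, -0.2101, 0.0589]
eef_rot: [2.295, 2.144, 0.001]
contact_force: [0.2, -0.2, -0.7]
grip_width: 0.0002
gripper_force: 0.0
```

```bash
python3 - <<'E'
from h import *
st()
t=cv2.imread("pics/top5.png").astype(float)[...,2]
H=np.array([.61365,.26962]); a=np.radians(-1.8)-1.6; M=np.array([[np.cos(a),-np.sin(a)],[np.sin(a),np.cos(a)]])
for v in range(228,286,8):
    g=np.gradient(cv2.GaussianBlur(t,(1,5),0)[v]); o=[]
    idx=[u for u in range(175,235) if abs(g[u])>=abs(g[u-1]) and abs(g[u])>abs(g[u+1]) and abs(g[u])>18]
    for u in idx:
        w=abs(g[u-1:u+2]); uu=u+(w[2]-w[0])/w.sum()
        o.append((round(uu,1),int(np.sign(g[u])),[round(float(((unproj([[uu,v]],z,"top")[0,:2]-H)@M)[0])*1000,1) for z in(.137,.073,.048)]))
    print(v,o)
E
```

```text
t 27.3 tcp [ 0.4395 -0.2101  0.0589] psi -3.9 zax [ 0.001 -0.001 -1.   ] j [-0.54  0.25  2.06  0.    0.84 -0.47] F [ 0.2 -0.2 -0.7] M [ 0.   -0.01  0.01] w 0.0002 0.0
228 [(np.float64(187.9), 1, [-17.0, -27.4, -31.5]), (np.float64(193.2), -1, [-2.2, -11.9, -15.7]), (np.float64(197.1), 1, [8.9, -0.4, -4.0]), (np.float64(223.1), -1, [81.5, 75.3, 72.9])]
236 [(np.float64(187.0), 1, [-17.3, -27.7, -31.8]), (np.float64(192.8), -1, [-1.2, -10.9, -14.7]), (np.float64(196.2), 1, [8.4, -0.9, -4.5]), (np.float64(222.0), -1, [80.5, 74.3, 71.9])]
244 [(np.float64(186.1), 1, [-17.8, -28.2, -32.3]), (np.float64(191.8), -1, [-1.7, -11.4, -15.2]), (np.float64(195.8), 1, [9.3, 0.1, -3.5]), (np.float64(221.0), -1, [79.7, 73.4, 71.0])]
252 [(np.float64(185.1), 1, [-18.3, -28.7, -32.8]), (np.float64(191.0), -1, [-2.0, -11.7, -15.5]), (np.float64(195.0), 1, [9.1, -0.1, -3.7]), (np.float64(220.1), -1, [79.1, 72.8, 70.4])]
260 [(np.float64(184.1), 1, [-18.9, -29.3, -33.4]), (np.float64(190.1), -1, [-2.2, -12.0, -15.8]), (np.float64(194.1), 1, [8.7, -0.5, -4.1]), (np.float64(219.9), -1, [80.6, 74.4, 72.0])]
268 [(np.float64(183.9), 1, [-17.5, -27.8, -31.9]), (np.float64(189.7), -1, [-1.2, -10.9, -14.6]), (np.float64(193.2), 1, [8.4, -0.9, -4.5]), (np.float64(219.0), -1, [79.9, 73.7, 71.3])]
276 [(np.float64(183.0), 1, [-17.8, -28.2, -32.3]), (np.float64(188.8), -1, [-1.6, -11.3, -15.1]), (np.float64(192.2), 1, [7.9, -1.4, -5.1]), (np.float64(218.0), -1, [79.2, 72.9, 70.5])]
284 [(np.float64(182.0), 1, [-18.2, -28.6, -32.7]), (np.float64(187.9), -1, [-2.0, -11.8, -15.6]), (np.float64(191.8), 1, [8.9, -0.4, -4.0]), (np.float64(217.1), -1, [78.6, 72.4, 69.9])]
```

Call:
play_rows(
  rows=[
    [0,0,0,0,0,-0.02,0],
    [0,0,0,0,0,-0.035,0],
    [0,0,0,0,0,-0.035,0],
  ],
)

```text
time_s: 27.6
tool_pos: [0.4386, -0.21, 0.051]
eef_rot: [-2.296, -2.143, 0.0]
contact_force: [0.8, 0.7, -0.7]
grip_width: -0.0002
gripper_force: 0.0
```

Call:
play_rows(
  rows=[
    [0,0,0,0,0,-0.01,0],
    [0,0,0,0,0,-0.02,0],
    [0,0,0,0,0,-0.02,0],
  ],
)

```text
time_s: 27.9
tool_pos: [0.4388, -0.2099, 0.047]
eef_rot: [-2.296, -2.144, 0.0]
contact_force: [0.4, -0.2, -0.1]
grip_width: -0.0003
gripper_force: 0.0
```

Call:
play_rows(
  rows=[
    [0,0,0,0,0,-0.015,0],
    [0,0,0,0,0,-0.03,0],
    [0,0,0,0,0,-0.03,0],
  ],
)

```text
time_s: 28.2
tool_pos: [0.4386, -0.2098, 0.0408]
eef_rot: [-2.295, -2.143, 0.0]
contact_force: [-0.3, 0.7, 0.3]
grip_width: 0.0004
gripper_force: 0.0
```

Call:
play_rows(
  rows=[
    [0,0,0,0,0,-0.01,0],
    [0,0,0,0,0,-0.02,0],
    [0,0,0,0,0,-0.02,0],
  ],
)

```text
time_s: 28.5
tool_pos: [0.4388, -0.2099, 0.037]
eef_rot: [-2.296, -2.144, 0.0]
contact_force: [0.9, 0.6, -0.5]
grip_width: 0.0
gripper_force: 0.0
```

Call:
play_rows(
  rows=[
    [0,0,0,0,0,-0.01,0],
    [0,0,0,0,0,-0.02,0],
    [0,0,0,0,0,-0.02,0],
  ],
)

```text
time_s: 28.8
tool_pos: [0.4391, -0.2101, 0.0333]
eef_rot: [2.296, 2.144, 0.0]
contact_force: [-0.1, -0.3, 0.8]
grip_width: -0.0003
gripper_force: 0.0
```

```bash
python3 - <<'E'
from h import *
a=grab_frame("top");b=grab_frame("side")
A=a[215:290,330:405];B=b[265:340,210:285]
f=lambda i:np.clip((cv2.resize(i,(400,400),interpolation=2)/255.)**.6*280,0,255).astype(np.uint8)
B=f(B);q=proj(sense()["tool_pos"],"side")[0];print(q);cv2.circle(B,tuple(int(k) for k in (q-[210,265])*400/75),3,(0,0,255),-1)
cv2.imwrite("pics/v7.png",np.hstack([f(A),B]))
for n,f in(("top",a),("side",b)):
    for o in lids(f,n,100,100): print(n,o)
E
```

```text
[239.0086951  300.99572361]
top (array([324.4, 144.1]), np.int32(213), array([16.4, 16.7]))
top (array([195.5, 164.5]), np.int32(84), array([18.3, 23.9]))
top (array([315.5, 159.7]), np.int32(125), array([20.1, 21.7]))
top (array([219.9, 231.4]), np.int32(565), array([ 81.5, 118.4]))
top (array([187.7, 234.8]), np.int32(106), array([ 2.2, 46.9]))
top (array([198.8, 263.5]), np.int32(349), array([32.7, 99.5]))
top (array([126.9, 232.4]), np.int32(172), array([13.6, 14.4]))
side (array([236.3, 133.8]), np.int32(74), array([ 7.9, 10. ]))
side (array([229.8, 160.7]), np.int32(316), array([ 57.7, 170.9]))
side (array([224.1, 184.5]), np.int32(474), array([20. , 86.9]))
side (array([305. , 228.8]), np.int32(106), array([20.7, 29.8]))
side (array([335.9, 238.8]), np.int32(168), array([14. , 15.5]))
side (array([329.6, 255.7]), np.int32(79), array([ 8.4, 14.9]))
side (array([249.7, 325.2]), np.int32(250), array([16.5, 17.5]))
```

View pics/v7.png

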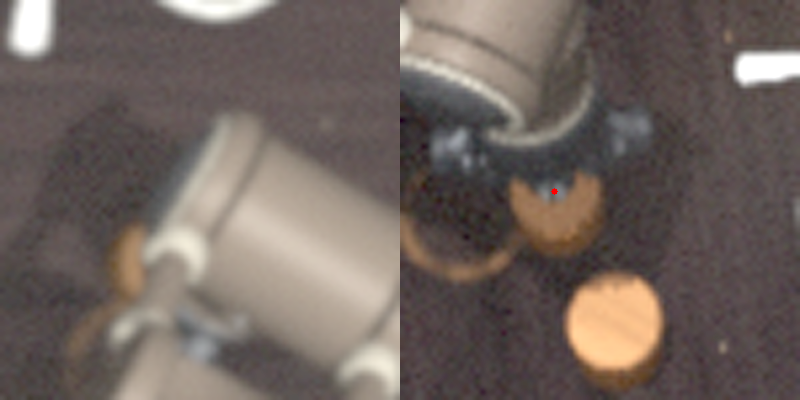

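Call:
play_rows(
  rows=[
    [0,0,0,0,0,-0.01,0],
    [0,0,0,0,0,-0.02,0],
    [0,0,0,0,0,-0.02,0],
  ],
)

```text
time_s: 29.2
tool_pos: [0.4393, -0.2102, 0.0331]
eef_rot: [-2.294, -2.143, 0.001]
contact_force: [-8.8, 3.7, 28.1]
grip_width: -0.0001
gripper_force: 14.0
```

Call:
play_rows(
  rows=[
    [0,0,0,0,0,-0.01,0],
    [0,0,0,0,0,-0.02,0],
    [0,0,0,0,0,-0.02,0],
  ],
)

```text
time_s: 29.5
tool_pos: [0.4396, -0.2103, 0.033]
eef_rot: [-2.293, -2.143, 0.002]
contact_force: [-16.9, 10.0, 57.6]
grip_width: 0.0002
gripper_force: 28.2
```

Call:
play_rows(
  rows=[
    [0,0,0,0,0,0.25,0],
    [0,0,0,0,0,0.25,1],
    [0,0,0,0,0,0.25,1],
    [0,0,0,0,0,0.25,1],
    [0,0,0,0,0,0.25,1],
    [0,0,0,0,0,0.25,1],
  ],
)

```text
time_s: 30.1
tool_pos: [0.4378, -0.2093, 0.0739]
eef_rot: [-2.294, -2.142, 0.001]
contact_force: [0.1, -0.5, -0.4]
grip_width: 0.0726
gripper_force: 0.0
```

```bash
python3 - <<'E'
from h import *
st()
b=grab_frame("side"); print([o for o in lids(b,"side",100,100) if o[0][1]>280]); print([o for o in lids(grab_frame("top"),"top",100,100) if o[0][0]>340])
E
```

```text
t 30.1 tcp [ 0.4378 -0.2093  0.0739] psi -3.9 zax [-0.003  0.002 -1.   ] j [-0.54  0.22  2.05 -0.    0.88 -0.47] F [ 0.1 -0.5 -0.4] M [ 0.01  0.   -0.02] w 0.0726 0.0
[(array([249.7, 325.2]), np.int32(248), array([16.5, 17.3]))]
[(array([356. , 263.8]), np.int32(64), array([ 5. , 13.7]))]
```

Call:
play_rows(
  rows=[
    [0,0,0,0.005,-0.005,0,1],
    [0,0,0,0.005,-0.005,-0.12,1],
    [0,0,0,0.005,-0.005,-0.22,1],
    [0,0,0,0.005,-0.005,-0.295,1],
    [0,0,0,0.005,-0.005,-0.295,1],
    [0,0,0,0.005,-0.005,-0.295,0],
    [0,0,0,0.005,-0.005,-0.295,0],
    [0,0,0,0.005,-0.005,-0.295,0],
    [0,0,0,0.005,-0.005,-0.295,0],
    [0,0,0,0.005,-0.005,-0.295,0],
    [0,0,0,0.005,-0.005,-0.295,0],
  ],
)

```text
time_s: 31.3
tool_pos: [0.4415, -0.212, 0.0179]
eef_rot: [2.294, 2.142, 0.001]
contact_force: [0.9, 0.0, 6.0]
grip_width: 0.0518
gripper_force: 63.3
```

```bash
python3 - <<'E'
from h import *
st()
H=np.array([.61365,.26962]); a=np.radians(-1.8)-1.6; M=np.array([[np.cos(a),-np.sin(a)],[np.sin(a),np.cos(a)]])
for y in(-.113,-.203): print(y,H+M@np.array([.0325,y]))
E
```

```text
t 31.3 tcp [ 0.4415 -0.212   0.0179] psi -3.9 zax [ 0.003 -0.002 -1.   ] j [-0.54  0.32  2.06 -0.    0.75 -0.47] F [0.9 0.  6. ] M [-0.01  0.19 -0.03] w 0.0518 63.3
-0.113 [0.49888863 0.24402552]
-0.203 [0.40905394 0.24947794]
```

Call:
play_rows(
  rows=[
    [0,0,0,0,0,0.15,0],
    [0,0,0,0,0,0.35,0],
    [0,0,0,0,0,0.6,0],
    [0,0,0,0,0.2,0.8,0],
    [0,0,0,-0.04,0.45,0.8,0],
    [0,0,0,-0.08,0.7,0.8,0],
    [0,0,0,-0.08,0.95,0.8,0],
    [0,0,0,-0.08,1,0.8,0],
    [0,0,0,-0.08,1,0.8,0],
  ],
)

```text
time_s: 32.2
tool_pos: [0.4231, -0.0087, 0.1761]
eef_rot: [-2.291, -2.149, -0.0]
contact_force: [0.2, -0.5, -0.9]
grip_width: 0.0518
gripper_force: 63.3
```

Call:
play_rows(
  rows=[
    [0,0,0,-0.02,0.2,0,0],
    [0,0,0,-0.04,0.4,0,0],
    [0,0,0,-0.06,0.6,0,0],
    [0,0,0,-0.08,0.8,0,0],
    [0,0,0,-0.08,1,0,0],
    [0,0,0,-0.08,1,0,0],
  ],
)

```text
time_s: 32.8
tool_pos: [0.4085, 0.1919, 0.1766]
eef_rot: [-2.291, -2.148, -0.003]
contact_force: [1.3, 0.1, -1.1]
grip_width: 0.0517
gripper_force: 63.3
```

```bash
python3 - <<'E'
from h import *
st()
b=grab_frame("side"); a=grab_frame("top"); print([o for o in lids(b,"side",100,100) if o[0][1]>280]); print([o for o in lids(a,"top",100,100) if o[0][0]>340])
cv2.imwrite("pics/top8.png",a);cv2.imwrite("pics/side8.png",b)
E
```

```text
t 32.8 tcp [0.4085 0.1919 0.1766] psi -3.7 zax [ 0.001  0.002 -1.   ] j [ 0.34 -0.    2.05  0.    1.09  0.41] F [ 1.3  0.1 -1.1] M [-0.04  0.01 -0.  ] w 0.0517 63.3
[(array([249.6, 324.9]), np.int32(258), array([16.8, 17.7]))]
[(array([390.9, 257. ]), np.int32(310), array([18.6, 19.4]))]
```

Call:
play_rows(
  rows=[
    [0,0,0,0,0.15,0,0],
    [0,0,0,0,0.28,0,0],
    [0,0,0,0,0.28,0,0],
    [0,0,0,0,0.28,-0.15,0],
    [0,0,0,0,0.28,-0.27,0],
    [0,0,0,0,0.28,-0.36,0],
    [0,0,0,0,0.28,-0.4,0],
    [0,0,0,0,0.28,-0.42,0],
    [0,0,0,0,0.28,-0.44,0],
    [0,0,0,0,0.28,-0.44,0],
  ],
)

```text
time_s: 33.9
tool_pos: [0.4085, 0.2447, 0.0887]
eef_rot: [2.296, 2.143, 0.001]
contact_force: [0.1, -0.2, -1.6]
grip_width: 0.0518
gripper_force: 63.3
```

```bash
python3 - <<'E'
from h import *
st()
a=grab_frame("top")[200:320,140:260];b=grab_frame("side")[100:220,170:290]
cv2.imwrite("pics/v8.png",np.hstack([cv2.resize(i,(400,400),interpolation=2) for i in(a,b)]))
E
```

```text
t 33.9 tcp [0.4085 0.2447 0.0887] psi -4.0 zax [ 0.001  0.    -1.   ] j [ 0.45  0.18  2.07 -0.    0.9   0.52] F [ 0.1 -0.2 -1.6] M [ 0.02  0.   -0.01] w 0.0518 63.3
```

View pics/v8.png

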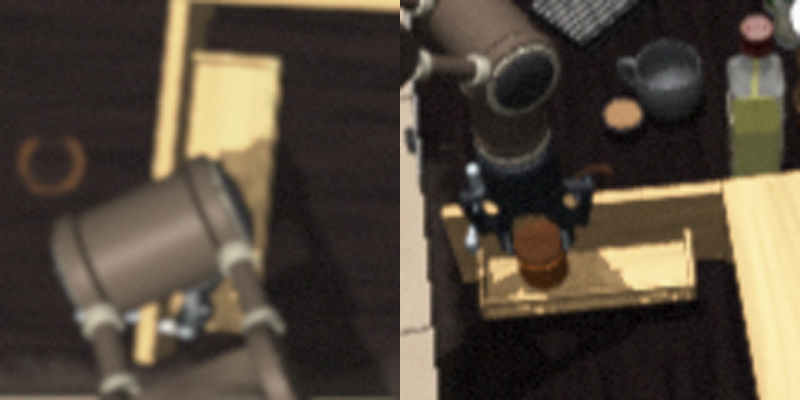

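Call:
play_rows(
  rows=[
    [0,0,0,0,0.012,0,0],
    [0,0,0,0,0.012,-0.04,0],
    [0,0,0,0,0.012,-0.07,0],
    [0,0,0,0,0.012,-0.1,0],
    [0,0,0,0,0.012,-0.108,0],
    [0,0,0,0,0.012,-0.108,0],
  ],
)

```text
time_s: 34.6
tool_pos: [0.4077, 0.2472, 0.0663]
eef_rot: [-2.296, -2.144, 0.001]
contact_force: [-0.2, 0.5, -2.3]
grip_width: 0.0514
gripper_force: 63.4
```

Call:
play_rows(
  rows=[
    [0,0,0,0,0,-0.006,0],
    [0,0,0,0,0,-0.012,0],
    [0,0,0,0,0,-0.012,0],
  ],
)

```text
time_s: 34.9
tool_pos: [0.4083, 0.2478, 0.0658]
eef_rot: [-2.296, -2.143, -0.0]
contact_force: [-3.0, -1.4, 8.5]
grip_width: 0.052
gripper_force: 64.4
```

Floor contact. Release and lift.

Call:
play_rows(
  rows=[
    [0,0,0,0,0,0,0.8],
    [0,0,0,0,0,0,0.8],
    [0,0,0,0,0,0,0.8],
    [0,0,0,0,0,0,0.8],
    [0,0,0,0,0,0.1,0.8],
    [0,0,0,0,0,0.25,0.8],
    [0,0,0,0,0,0.5,0.8],
    [0,0,0,0,-0.1,0.55,1],
    [0,0,0,0.05,-0.35,0.55,1],
    [0,0,0,0.1,-0.6,0.55,1],
    [0,0,0,0.13,-0.85,0.55,1],
    [0,0,0,0.13,-1,0.55,1],
    [0,0,0,0.13,-1,0.55,1],
  ],
)

```text
time_s: 36.2
tool_pos: [0.4341, 0.0439, 0.1743]
eef_rot: [2.301, 2.137, -0.001]
contact_force: [-0.2, 1.4, 0.4]
grip_width: 0.0854
gripper_force: 0.0
```

Call:
play_rows(
  rows=[
    [0,0,0,0.05,-0.25,0,1],
    [0,0,0,0.1,-0.5,0,1],
    [0,0,0,0.13,-0.75,0,1],
    [0,0,0,0.14,-1,0,1],
    [0,0,0,0.14,-1,0,1],
  ],
)

```text
time_s: 36.7
tool_pos: [0.4631, -0.1573, 0.1747]
eef_rot: [2.299, 2.136, -0.001]
contact_force: [0.4, 0.8, 0.4]
grip_width: 0.0852
gripper_force: 0.0
```

```bash
python3 - <<'E'
from h import *
st()
a=grab_frame("top");b=grab_frame("side")
A=[o for o in lids(a,"top",100,130) if o[0][0]>340]; B=[o for o in lids(b,"side",100,130) if o[0][1]>280]; print(A,B)
if A and B: print(tri(A[0][0],B[0][0]))
a=a[200:320,140:260];b=b[100:220,170:290]
cv2.imwrite("pics/v9.png",np.hstack([cv2.resize(i,(400,400),interpolation=2) for i in(a,b)]))
E
```

```text
t 36.7 tcp [ 0.4631 -0.1573  0.1747] psi -4.2 zax [ 0.002 -0.003 -1.   ] j [-0.42  0.08  1.98 -0.    1.09 -0.34] F [0.4 0.8 0.4] M [ 0.05 -0.01 -0.  ] w 0.0852 0.0
[] [(array([249.7, 324.8]), np.int32(244), array([16.1, 17.5]))]
```

View pics/v9.png

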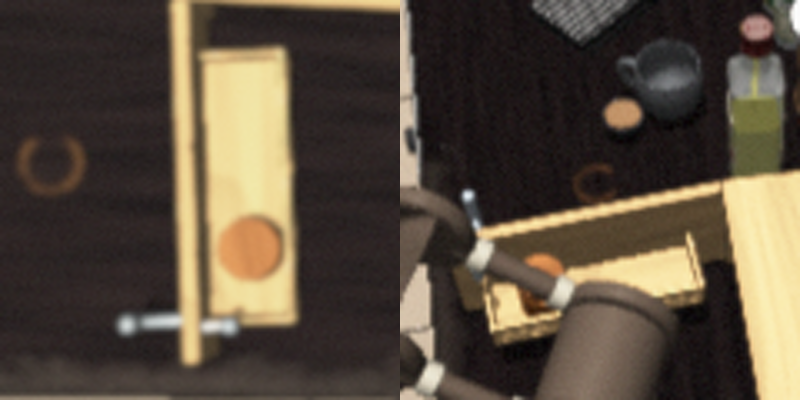

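Call:
play_rows(
  rows=[
    [0,0,0,0,-0.25,0,1],
    [0,0,0,0,-0.5,0,1],
    [0,0,0,0,-0.697,0,1],
    [0,0,0,0,-0.697,-0.1,1],
    [0,0,0,0,-0.697,-0.3,1],
    [0,0,0,0,-0.697,-0.5,1],
    [0,0,0,0,-0.697,-0.68,1],
    [0,0,0,0,-0.697,-0.785,1],
    [0,0,0,0,-0.697,-0.785,1],
    [0,0,0,0,-0.697,-0.785,0],
    [0,0,0,0,-0.697,-0.785,0],
    [0,0,0,0,-0.697,-0.785,0],
    [0,0,0,0,-0.697,-0.785,0],
    [0,0,0,0,-0.697,-0.785,0],
    [0,0,0,0,-0.697,-0.785,0],
  ],
)

```text
time_s: 38.3
tool_pos: [0.464, -0.2929, 0.0198]
eef_rot: [2.294, 2.141, 0.002]
contact_force: [-0.2, 2.1, 7.4]
grip_width: 0.0518
gripper_force: 63.1
```

```bash
python3 - <<'E'
from h import *
st()
a=grab_frame("top"); cv2.imwrite("pics/top9.png",a); t=a.astype(float)[...,2]
G=cv2.GaussianBlur(t,(1,5),0); L=[]
for v in range(212,300,6):
    g=np.gradient(G[v])
    L.append((v,[(u,int(np.sign(g[u]))) for u in range(175,240) if abs(g[u])>=abs(g[u-1]) and abs(g[u])>abs(g[u+1]) and abs(g[u])>18]))
for l in L: print(l)
print([o for o in lids(a,"top",120,100)])
E
```

```text
t 38.3 tcp [ 0.464  -0.2929  0.0198] psi -3.9 zax [ 0.004 -0.002 -1.   ] j [-0.64  0.41  1.93  0.    0.8  -0.58] F [-0.2  2.1  7.4] M [ 0.35 -0.08  0.02] w 0.0518 63.1
(212, [(191, 1), (197, -1)])
(218, [(191, 1), (197, -1), (200, 1), (225, -1)])
(224, [(191, 1), (197, -1), (200, 1), (226, -1)])
(230, [(191, 1), (197, -1), (200, 1), (226, -1)])
(236, [(192, 1), (197, -1), (201, 1), (226, -1)])
(242, [(192, 1), (197, -1), (201, 1), (226, -1)])
(248, [(192, 1), (198, -1), (201, 1), (227, -1)])
(254, [(192, 1), (198, -1), (202, 1), (227, -1)])
(260, [(192, 1), (198, -1), (202, 1), (227, -1)])
(266, [(193, 1), (199, -1), (202, 1), (227, -1)])
(272, [(193, 1), (199, -1), (202, 1), (223, -1), (225, 1), (228, -1)])
(278, [(193, 1), (199, -1), (202, 1), (222, -1), (224, 1), (228, -1)])
(284, [(193, 1), (199, -1), (203, 1), (228, -1)])
(290, [(193, 1), (199, -1), (203, 1), (228, -1)])
(296, [(175, 1), (179, -1), (183, 1), (199, -1), (210, -1), (228, -1)])
[(array([324.4, 144.3]), np.int32(202), array([16.2, 16.7])), (array([320.1, 158.7]), np.int32(78), array([ 9. , 15.3])), (array([214.8, 274.1]), np.int32(300), array([18.4, 19. ]))]
```

```bash
python3 - <<'E'
from h import *
t=cv2.imread("pics/top9.png").astype(float)[...,2]; G=cv2.GaussianBlur(t,(1,5),0)
def line(u0,u1,sg,z,vs):
    P=[]
    for v in vs:
        g=np.gradient(G[v])*sg; u=u0+g[u0:u1].argmax(); w=np.clip(g[u-1:u+2],0,None); P.append([u+(w[2]-w[0])/w.sum(),v])
    q=unproj(P,z,"top")[:,:2]; k=np.polyfit(q[:,0],q[:,1],1); return k
vs=range(222,292,4)
k1=line(195,201,-1,.137,vs);k2=line(224,230,-1,.073,[v for v in vs if v<266 or v>281]); k0=line(189,195,1,.137,vs)
print(k0,k1,k2)
for x in(.40,.45,.5): print(x,"panel",np.polyval(k0,x),np.polyval(k1,x),"guard",np.polyval(k2,x))
print("dir deg",np.degrees(np.arctan([k0[0],k1[0],k2[0]])))
print("jarA",unproj([[214.8,274.1]],.108,"top"))
H=np.array([.61365,.26962])
print("rim ends x", unproj([[212,215.5],[214,297.5]],.073,"top"))
E
```

```text
[0.06674744 0.2464416 ] [0.06878948 0.22940782] [0.06191301 0.15691775]
0.4 panel 0.2731405800618617 0.2569236148483388 guard 0.18168295538793294
0.45 panel 0.2764779521096075 0.26036308880141795 guard 0.18477860613749525
0.5 panel 0.27981532415735333 0.2638025627544971 guard 0.18787425688705753
dir deg [3.81868236 3.93514761 3.54283225]
jarA [[0.40388563 0.21539515 0.108     ]]
rim ends x [[0.57461203 0.2323054  0.073     ]
 [0.33694139 0.21935383 0.073     ]]
```

Call:
play_rows(
  rows=[
    [0,0,0,0,0,0.15,0],
    [0,0,0,0,0,0.35,0],
    [0,0,0,0,0,0.6,0],
    [0,0,0.04,-0.1,0.2,0.8,0],
    [0,0,0.086,-0.15,0.45,0.8,0],
    [0,0,0.086,-0.15,0.7,0.8,0],
    [0,0,0.086,-0.15,0.95,0.8,0],
    [0,0,0.086,-0.15,1,0.8,0],
    [0,0,0.086,-0.15,1,0.8,0],
  ],
)

```text
time_s: 39.25
tool_pos: [0.4314, -0.0896, 0.1777]
eef_rot: [2.142, 2.298, 0.001]
contact_force: [0.5, -0.1, -2.0]
grip_width: 0.052
gripper_force: 63.5
```

Call:
play_rows(
  rows=[
    [0,0,0,0.05,0.2,0,0],
    [0,0,0,0.15,0.4,0,0],
    [0,0,0,0.2,0.6,0,0],
    [0,0,0,0.27,0.8,0,0],
    [0,0,0,0.27,1,0,0],
    [0,0,0,0.27,1,0,0],
    [0,0,0,0.27,1,0,0],
  ],
)

```text
time_s: 39.95
tool_pos: [0.4864, 0.1076, 0.1774]
eef_rot: [2.144, 2.295, -0.001]
contact_force: [-0.5, -0.4, -1.8]
grip_width: 0.0514
gripper_force: 63.5
```

```bash
python3 - <<'E'
from h import *
st()
b=grab_frame("side"); cv2.imwrite("pics/side10.png",b)
print([o for o in lids(b,"side",100,80)])
E
```

```text
t 39.95 tcp [0.4864 0.1076 0.1774] psi 3.9 zax [ 0.    -0.001 -1.   ] j [ 0.13  0.09  1.95 -0.    1.1   0.06] F [-0.5 -0.4 -1.8] M [-0.06 -0.04  0.01] w 0.0514 63.5
[(array([302.3, 161.2]), np.int32(80), array([15.1, 18.4])), (array([333.7, 246.8]), np.int32(399), array([15.6, 34.6]))]
```

Call:
play_rows(
  rows=[
    [0,0,0,0.008,0.25,0,0],
    [0,0,0,0.008,0.5,0,0],
    [0,0,0,0.008,0.62,0,0],
    [0,0,0,0.008,0.62,0,0],
    [0,0,0,0.008,0.62,-0.15,0],
    [0,0,0,0.008,0.62,-0.27,0],
    [0,0,0,0.008,0.62,-0.36,0],
    [0,0,0,0.008,0.62,-0.4,0],
    [0,0,0,0.008,0.62,-0.43,0],
    [0,0,0,0.008,0.62,-0.43,0],
  ],
)

```text
time_s: 41.0
tool_pos: [0.4878, 0.2308, 0.0912]
eef_rot: [-2.148, -2.293, 0.001]
contact_force: [-0.7, 0.1, -1.8]
grip_width: 0.0516
gripper_force: 63.5
```

```bash
python3 - <<'E'
from h import *
st()
b=grab_frame("side")[110:210,180:290];a=grab_frame("top")[200:310,150:270]
cv2.imwrite("pics/v10.png",np.hstack([cv2.resize(a,(350,350),interpolation=2),cv2.resize(b,(385,350),interpolation=2)]))
E
```

```text
t 41.0 tcp [0.4878 0.2308 0.0912] psi 3.7 zax [-0. -0. -1.] j [ 0.36  0.29  1.92 -0.    0.94  0.3 ] F [-0.7  0.1 -1.8] M [0.02 0.02 0.05] w 0.0516 63.5
```

View pics/v10.png

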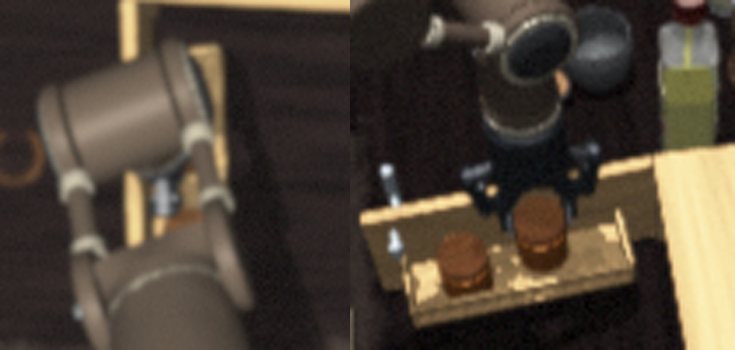

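Call:
play_rows(
  rows=[
    [0,0,0,0,0,-0.04,0],
    [0,0,0,0,0,-0.08,0],
    [0,0,0,0,0,-0.105,0],
    [0,0,0,0,0,-0.115,0],
    [0,0,0,0,0,-0.12,0],
    [0,0,0,0,0,-0.12,0],
  ],
)

```text
time_s: 41.7
tool_pos: [0.4868, 0.2318, 0.068]
eef_rot: [-2.145, -2.294, 0.003]
contact_force: [-3.4, -1.1, 4.9]
grip_width: 0.052
gripper_force: 64.0
```

Call:
play_rows(
  rows=[
    [0,0,0,0,0,0,0.8],
    [0,0,0,0,0,0,0.8],
    [0,0,0,0,0,0,0.8],
    [0,0,0,0,0,0,0.8],
    [0,0,0,0,0,0.1,0.8],
    [0,0,0,0,0,0.25,0.8],
    [0,0,0,0,0,0.5,0.8],
    [0,0,0,0,0,0.7,0.8],
    [0,0,0,0,-0.2,0.7,0.8],
    [0,0,0,0,-0.45,0.7,0.8],
    [0,0,0,0,-0.7,0.7,0.8],
    [0,0,0,0,-0.95,0.7,0.8],
    [0,0,0,0,-1,0.7,0.8],
    [0,0,0,0,-1,0.7,0.8],
  ],
)

```text
time_s: 43.1
tool_pos: [0.4877, 0.0305, 0.2074]
eef_rot: [-2.151, -2.29, -0.001]
contact_force: [0.1, -0.2, 0.5]
grip_width: 0.0681
gripper_force: 0.0
```

```bash
python3 - <<'E'
from h import *
st()
a=grab_frame("top");b=grab_frame("side"); cv2.imwrite("pics/top11.png",a);cv2.imwrite("pics/side11.png",b)
for n,f in(("top",a),("side",b)):
    for o in lids(f,n,120,100): print(n,o)
    for d in cut_out("jar_1",n): print(n,round(d["p"],2),d["extent"],d["region"].sum())
G=cv2.GaussianBlur(a.astype(float)[...,2],(1,5),0)
for v in range(212,300,12):
    g=np.gradient(G[v]); print(v,[(u,int(np.sign(g[u]))) for u in range(175,240) if abs(g[u])>=abs(g[u-1]) and abs(g[u])>abs(g[u+1]) and abs(g[u])>18])
E
```

```text
t 43.1 tcp [0.4877 0.0305 0.2074] psi 3.6 zax [ 0.  0. -1.] j [-0.03  0.04  1.94  0.    1.16 -0.09] F [ 0.1 -0.2  0.5] M [0.05 0.03 0.01] w 0.0681 0.0
top (array([324.3, 144.2]), np.int32(203), array([16.3, 16.6]))
top (array([319.8, 158.7]), np.int32(80), array([ 7.8, 16. ]))
top (array([211. , 245.3]), np.int32(313), array([18.2, 20.2]))
top (array([214.8, 274. ]), np.int32(299), array([18.3, 19.1]))
top 0.84 [417.0, 242.0, 438.3, 262.3] 352
top 0.82 [202.7, 267.9, 228.1, 282.6] 318
top 0.6 [202.0, 235.7, 222.7, 258.4] 335
side (array([211. , 182.6]), np.int32(185), array([13.5, 18.1]))
side (array([336., 239.]), np.int32(167), array([13.8, 15.2]))
side (array([329.5, 255.7]), np.int32(84), array([ 8.4, 15.2]))
side 0.72 [251.9, 351.9, 272.2, 374.7] 315
side 0.56 [201.6, 177.8, 218.3, 197.3] 178
side 0.32 [287.9, 280.3, 316.2, 309.0] 527
212 [(191, 1), (196, -1)]
224 [(191, 1), (197, -1), (200, 1), (226, -1)]
236 [(192, 1), (198, -1), (201, 1), (226, -1)]
248 [(192, 1), (198, -1), (201, 1), (219, -1), (222, 1), (227, -1)]
260 [(192, 1), (198, -1), (202, 1), (227, -1)]
272 [(193, 1), (199, -1), (202, 1), (223, -1), (225, 1), (228, -1)]
284 [(193, 1), (199, -1), (203, 1), (228, -1)]
296 [(175, 1), (180, -1), (183, 1), (199, -1), (210, -1), (213, 1), (228, -1)]
```

```bash
python3 - <<'E'
from h import *
H=np.array([.61365,.26962]); yaw=np.radians(-1.8); r=np.array([-.06,-.268])
t=1.471; p=arc(H,yaw,r,t); print("handle",p, "img",unproj([[177.5,297.5]],.143,"top"))
s=sense()["tool_pos"]; print("delta/0.2",((np.r_[p,.09]-s)/.2).round(3))
t0=t
for t1 in(1.1,.6,.15,-.01):
    a=arc(H,yaw,r,t0); n=int(np.ceil((t0-t1)/.042)); print("---",t1)
    for q in np.linspace(t0,t1,n+1)[1:]: print([0,0,round((t0-q)/(np.pi/2),3),*((arc(H,yaw,r,q)-a)/.2).round(3),0,0])
    t0=t1
E
```

```text
handle [0.3421767  0.31116811] img [[0.33839141 0.31242544 0.143     ]]
delta/0.2 [-0.727  1.389 -0.586]
--- 1.1
[0, 0, np.float64(0.026), np.float64(-0.007), np.float64(-0.056), 0, 0]
[0, 0, np.float64(0.052), np.float64(-0.012), np.float64(-0.112), 0, 0]
[0, 0, np.float64(0.079), np.float64(-0.015), np.float64(-0.169), 0, 0]
[0, 0, np.float64(0.105), np.float64(-0.016), np.float64(-0.226), 0, 0]
[0, 0, np.float64(0.131), np.float64(-0.014), np.float64(-0.282), 0, 0]
[0, 0, np.float64(0.157), np.float64(-0.01), np.float64(-0.339), 0, 0]
[0, 0, np.float64(0.184), np.float64(-0.003), np.float64(-0.395), 0, 0]
[0, 0, np.float64(0.21), np.float64(0.006), np.float64(-0.451), 0, 0]
[0, 0, np.float64(0.236), np.float64(0.017), np.float64(-0.506), 0, 0]
--- 0.6
[0, 0, np.float64(0.027), np.float64(0.014), np.float64(-0.056), 0, 0]
[0, 0, np.float64(0.053), np.float64(0.029), np.float64(-0.111), 0, 0]
[0, 0, np.float64(0.08), np.float64(0.048), np.float64(-0.165), 0, 0]
[0, 0, np.float64(0.106), np.float64(0.068), np.float64(-0.218), 0, 0]
[0, 0, np.float64(0.133), np.float64(0.091), np.floa
[... 893 characters left out ...]
(0.156), np.float64(0.251), np.float64(-0.224), 0, 0]
[0, 0, np.float64(0.182), np.float64(0.298), np.float64(-0.255), 0, 0]
[0, 0, np.float64(0.208), np.float64(0.346), np.float64(-0.284), 0, 0]
[0, 0, np.float64(0.234), np.float64(0.395), np.float64(-0.311), 0, 0]
[0, 0, np.float64(0.26), np.float64(0.445), np.float64(-0.336), 0, 0]
[0, 0, np.float64(0.286), np.float64(0.496), np.float64(-0.359), 0, 0]
--- -0.01
[0, 0, np.float64(0.025), np.float64(0.051), np.float64(-0.02), 0, 0]
[0, 0, np.float64(0.051), np.float64(0.103), np.float64(-0.039), 0, 0]
[0, 0, np.float64(0.076), np.float64(0.155), np.float64(-0.055), 0, 0]
[0, 0, np.float64(0.102), np.float64(0.208), np.float64(-0.069), 0, 0]
```

```bash
python3 - <<'E'
from h import *
H=np.array([.61365,.26962]); yaw=np.radians(-1.8); r=np.array([-.065,-.268])
t=1.471; p=arc(H,yaw,r,t); s=sense()["tool_pos"]; print(p,"delta/0.2",((np.r_[p,.09]-s)/.2).round(3))
t0=t
for t1 in(1.1,.6,.15,-.01):
    a=arc(H,yaw,r,t0); n=int(np.ceil((t0-t1)/.084)); print("---",t1)
    for q in np.linspace(t0,t1,n+1)[1:]: print(round((t0-q)/(np.pi/2),3),((arc(H,yaw,r,q)-a)/.2).round(3))
    t0=t1
E
```

```text
[0.34183506 0.31615642] delta/0.2 [-0.729  1.414 -0.586]
--- 1.1
0.047 [-0.014 -0.101]
0.094 [-0.019 -0.204]
0.142 [-0.018 -0.306]
0.189 [-0.009 -0.408]
0.236 [ 0.008 -0.509]
--- 0.6
0.053 [ 0.028 -0.111]
0.106 [ 0.064 -0.22 ]
0.159 [ 0.11  -0.326]
0.212 [ 0.165 -0.427]
0.265 [ 0.227 -0.523]
0.318 [ 0.298 -0.614]
--- 0.15
0.048 [ 0.07  -0.076]
0.095 [ 0.145 -0.147]
0.143 [ 0.225 -0.213]
0.191 [ 0.31  -0.272]
0.239 [ 0.399 -0.324]
0.286 [ 0.492 -0.37 ]
--- -0.01
0.051 [ 0.102 -0.041]
0.102 [ 0.208 -0.073]
```

Call:
play_rows(
  rows=[
    [0,0,0,-0.1,0.2,0.1,1],
    [0,0,0,-0.25,0.4,0.1,1],
    [0,0,0,-0.4,0.6,0.1,1],
    [0,0,0,-0.55,0.8,0.1,1],
    [0,0,0,-0.73,1,0.1,1],
    [0,0,0,-0.73,1,0.1,1],
    [0,0,0,-0.73,1,0.1,1],
  ],
)

```text
time_s: 44.0
tool_pos: [0.3403, 0.2339, 0.2274]
eef_rot: [2.139, 2.301, 0.0]
contact_force: [-0.3, -0.2, 0.5]
grip_width: 0.0853
gripper_force: 0.0
```

Call:
play_rows(
  rows=[
    [0,0,0,0.008,0.2,0,1],
    [0,0,0,0.008,0.411,0,1],
    [0,0,0,0.008,0.411,0,1],
    [0,0,0,0.008,0.411,-0.2,1],
    [0,0,0,0.008,0.411,-0.4,1],
    [0,0,0,0.008,0.411,-0.57,1],
    [0,0,0,0.008,0.411,-0.68,1],
    [0,0,0,0.008,0.411,-0.68,1],
    [0,0,0,0.008,0.411,-0.68,0],
    [0,0,0,0.008,0.411,-0.68,0],
    [0,0,0,0.008,0.411,-0.68,0],
    [0,0,0,0.008,0.411,-0.68,0],
    [0,0,0,0.008,0.411,-0.68,0],
    [0,0,0,0.008,0.411,-0.68,0],
    [0,0,0,0.008,0.411,-0.68,0],
    [0,0,0,0.008,0.411,-0.68,0],
  ],
)

```text
time_s: 45.6
tool_pos: [0.3405, 0.3146, 0.0924]
eef_rot: [-2.145, -2.29, 0.005]
contact_force: [-8.1, 1.7, 8.9]
grip_width: 0.0116
gripper_force: 58.5
```

```bash
python3 -c "
from h import *
st()"
```

```text
t 45.6 tcp [0.3405 0.3146 0.0924] psi 3.7 zax [-0.006  0.    -1.   ] j [0.65 0.15 2.09 0.   0.91 0.58] F [-8.1  1.7  8.9] M [ 0.15  1.34 -0.06] w 0.0116 58.5
```

Call:
play_rows(
  rows=[
    [0,0,0.012,-0.01,-0.025,0,0],
    [0,0,0.024,-0.013,-0.05,0,0],
    [0,0,0.047,-0.019,-0.101,0,0],
    [0,0,0.07,-0.022,-0.152,0,0],
    [0,0,0.094,-0.024,-0.204,0,0],
    [0,0,0.118,-0.024,-0.255,0,0],
    [0,0,0.142,-0.023,-0.306,0,0],
    [0,0,0.165,-0.019,-0.357,0,0],
    [0,0,0.189,-0.014,-0.408,0,0],
    [0,0,0.212,-0.006,-0.459,0,0],
    [0,0,0.236,0.003,-0.509,0,0],
    [0,0,0.236,0.003,-0.509,0,0],
  ],
)

```text
time_s: 46.8
tool_pos: [0.3431, 0.2115, 0.0924]
eef_rot: [-1.686, -2.65, 0.003]
contact_force: [-4.1, -0.3, 6.8]
grip_width: 0.0114
gripper_force: 59.2
```

Call:
play_rows(
  rows=[
    [0,0,0.026,0.013,-0.056,0,0],
    [0,0,0.053,0.028,-0.111,0,0],
    [0,0,0.08,0.045,-0.166,0,0],
    [0,0,0.106,0.064,-0.22,0,0],
    [0,0,0.132,0.086,-0.273,0,0],
    [0,0,0.159,0.11,-0.326,0,0],
    [0,0,0.186,0.137,-0.377,0,0],
    [0,0,0.212,0.165,-0.427,0,0],
    [0,0,0.238,0.195,-0.476,0,0],
    [0,0,0.265,0.227,-0.523,0,0],
    [0,0,0.292,0.262,-0.569,0,0],
    [0,0,0.318,0.298,-0.614,0,0],
    [0,0,0.318,0.298,-0.614,0,0],
  ],
)

```text
time_s: 48.1
tool_pos: [0.4048, 0.0888, 0.0924]
eef_rot: [0.979, 2.983, 0.0]
contact_force: [-1.2, -0.6, 7.0]
grip_width: 0.0113
gripper_force: 59.6
```

```bash
python3 -c "
from h import *
st()
f=grab_frame('top'); print([o for o in lids(f,'top',120,90)])"
```

```text
t 48.1 tcp [0.4048 0.0888 0.0924] psi 53.6 zax [ 0.002 -0.001 -1.   ] j [ 0.11  0.05  2.2  -0.    0.89 -0.82] F [-1.2 -0.6  7. ] M [-0.23  0.22  0.03] w 0.0113 59.6
[(array([324.3, 144.2]), np.int32(225), array([16.7, 17.8])), (array([319.3, 157.6]), np.int32(124), array([11.9, 17.2])), (array([240.3, 219. ]), np.int32(294), array([18.2, 18.7])), (array([264.7, 234.3]), np.int32(280), array([17.4, 18.7]))]
```

Both jars are upright and riding along. Finish closing.

Call:
play_rows(
  rows=[
    [0,0,0.024,0.034,-0.038,0,0],
    [0,0,0.048,0.07,-0.076,0,0],
    [0,0,0.072,0.107,-0.112,0,0],
    [0,0,0.095,0.145,-0.147,0,0],
    [0,0,0.119,0.185,-0.181,0,0],
    [0,0,0.143,0.225,-0.213,0,0],
    [0,0,0.167,0.267,-0.243,0,0],
    [0,0,0.191,0.31,-0.272,0,0],
    [0,0,0.215,0.354,-0.299,0,0],
    [0,0,0.239,0.399,-0.324,0,0],
    [0,0,0.262,0.445,-0.348,0,0],
    [0,0,0.286,0.492,-0.37,0,0],
    [0,0,0.286,0.492,-0.37,0,0],
  ],
)

```text
time_s: 49.45
tool_pos: [0.5042, 0.0166, 0.0924]
eef_rot: [0.291, 3.124, 0.003]
contact_force: [2.0, 4.9, 4.5]
grip_width: 0.0112
gripper_force: 60.0
```

Call:
play_rows(
  rows=[
    [0,0,0.02,0.034,-0.014,0,0],
    [0,0,0.035,0.068,-0.028,0,0],
    [0,0,0.051,0.102,-0.041,0,0],
    [0,0,0.068,0.137,-0.053,0,0],
    [0,0,0.085,0.172,-0.063,0,0],
    [0,0,0.1,0.205,-0.072,0,0],
    [0,0,0.1,0.22,-0.072,0,0],
    [0,0,0.1,0.22,-0.072,0,0],
  ],
)

```text
time_s: 50.25
tool_pos: [0.5411, 0.0038, 0.0923]
eef_rot: [-0.046, -3.13, -0.006]
contact_force: [-11.0, 7.3, 17.5]
grip_width: 0.0115
gripper_force: 61.4
```

```bash
python3 -c "
from h import *
st()"
```

```text
t 50.25 tcp [0.5411 0.0038 0.0923] psi 88.3 zax [-0.011  0.004 -1.   ] j [-0.08  0.29  1.91  0.    0.95 -1.62] F [-11.    7.3  17.5] M [ 1.08  1.72 -0.05] w 0.0115 61.4
```

Call:
play_rows(
  rows=[
    [0,0,0,0,0,0,1],
    [0,0,0,0,0,0,1],
    [0,0,0,0,0,0,1],
    [0,0,0,0,0,0,1],
    [0,0,0,0,0,0,1],
    [0,0,0,0,0,0.2,1],
    [0,0,0,0,0,0.4,1],
    [0,0,0,0,0,0.6,1],
    [0,0,0,-0.2,-0.15,0.7,1],
    [0,0,0,-0.45,-0.3,0.7,1],
    [0,0,0,-0.7,-0.5,0.7,1],
    [0,0,0,-0.7,-0.75,0.7,1],
    [0,0,0,-0.7,-1,0.7,1],
    [0,0,0,-0.7,-1,0.7,1],
  ],
)

```text
time_s: 51.65
tool_pos: [0.405, -0.2027, 0.2319]
eef_rot: [0.049, 3.14, -0.004]
contact_force: [0.3, 0.0, -0.1]
grip_width: 0.0857
gripper_force: 0.0
```

```bash
python3 - <<'E'
from h import *
st()
for n in("top","side"):
    f=grab_frame(n); cv2.imwrite(f"pics/{n}12.png",f); g=cv2.imread(f"pics/{n}0.png")
    d=cv2.GaussianBlur(cv2.absdiff(f,g),(3,3),0).max(2); m=(d>50).astype(np.uint8)
    k,l,s,c=cv2.connectedComponentsWithStats(m); print(n,[(s[i].tolist(),c[i].round().tolist()) for i in range(1,k) if s[i,4]>15])
    x=(slice(198,235),slice(190,318)) if n=="top" else (slice(150,255),slice(252,285)); print("door region diff mean",d[x].mean(),"max",d[x].max())
E
```

```text
t 51.65 tcp [ 0.405  -0.2027  0.2319] psi 88.2 zax [ 0.001 -0.003 -1.   ] j [-0.56 -0.06  1.99 -0.    1.21 -2.1 ] F [ 0.3  0.  -0.1] M [ 0.04 -0.04 -0.01] w 0.0857 0.0
top [([353, 248, 85, 74, 2349], [400.0, 282.0]), ([348, 254, 24, 25, 385], [361.0, 266.0]), ([324, 321, 89, 61, 3142], [365.0, 352.0]), ([437, 332, 123, 88, 5544], [519.0, 386.0]), ([210, 360, 119, 60, 3065], [259.0, 387.0]), ([298, 362, 8, 9, 45], [301.0, 365.0]), ([331, 376, 72, 44, 1401], [373.0, 396.0]), ([255, 389, 26, 24, 265], [267.0, 403.0]), ([363, 403, 6, 17, 77], [365.0, 410.0]), ([277, 411, 23, 9, 110], [285.0, 416.0]), ([325, 413, 4, 7, 20], [326.0, 416.0])]
door region diff mean 1.9375 max 8
side [([0, 38, 166, 169, 7164], [73.0, 133.0]), ([1, 115, 5, 14, 27], [3.0, 121.0]), ([0, 131, 155, 289, 14083], [51.0, 297.0]), ([48, 168, 16, 11, 66], [55.0, 173.0]), ([165, 179, 61, 77, 1935], [197.0, 218.0]), ([46, 180, 121, 68, 2240], [106.0, 219.0]), ([134, 199, 7, 14, 72], [137.0, 205.0]), ([0, 214, 9, 10, 67], [4.0, 219.0]), ([28, 241, 26, 13, 55], [40.0, 246.0]), ([49, 241, 11, 4, 26], [55.0, 242.0]), ([209, 259, 12, 6, 22], [214.0, 262.0]), ([140, 268, 10, 8, 47], [146.0, 272.0]), ([99, 281, 23, 12, 134], [111.0, 287.0]), ([131, 285, 21, 24, 371], [142.0, 298.0]), ([214, 285, 5, 4, 16], [216.0, 287.0]), ([295, 286, 5, 7, 19], [298.0, 289.0]), ([230, 291, 18, 20, 281], [239.0, 300.0]), ([301, 295, 9, 9, 44], [304.0, 300.0]), ([241, 315, 18, 20, 284], [250.0, 325.0]), ([120, 379, 5, 4, 17], [122.0, 380.0])]
door region diff mean 2.7965367965367967 max 19
```

```bash
python3 -c "
from bench import *
print(close_job())"
```

```text
the job is handed in; nothing more can be done
None
```

I handed the job in at about 52 s: the cap was turned 3.65 rad clockwise, far enough for two clicks; both jars were put in the rack, last seen upright with the door part-closed; and the door image matches the shut start, with nothing else moved.

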